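# Gang up hand-plane bodies in the cam clamp

### The arm

A 6-joint arm with a two-finger parallel gripper is mounted at the origin on the work surface. World frame = base frame: x ahead of the robot, y to its left, z up, the work surface at z = 0. Lengths are in mm, angles in rad, forces in N, time in s.
With the tool pointing down it reaches from about 350 to 875 mm from the base axis. Payload 4.2 kg.
Tool frame: the origin (TCP) lies at the very end of the fingers, on their centre line; the grasp point (between the pads) lies 19 mm behind it; z points along the fingers, y is the line along which they close (so a half turn about z gives the same grasp; the last joint's range is limited). The gripper opens to 85 mm and grips with 20 to 120 N. Pads are 22 mm wide; open, the fingers measure 114 mm over their backs; the gripper's body (76 mm by 85 mm) begins 54 mm behind the grasp point. The pads swing forward as they close: fully open they stand 13 mm farther back than shut.
Start: joints at [-0.98, 0.385, 0.008, 0, -1.194, -0.259], TCP at [203.606, -590.884, 231.312] pointing down, gripper open.
Joint ranges: [-3.14, 3.14], [-1.21, 2.06], [-1.07, 1.41], [-3.16, 2.05], [-2.99, -0.16], [-3.1, 3.1]. Speed limits (rad/s): [2.79, 2.79, 3.14, 3.14, 3.14, 3.14].

### API

Orientations are given as a unit quaternion [x, y, z, w].
In Python, from bench import arm, optics gives the robot as it stands. The module is installed in compiled form; this text tells all that it offers.
- The arm moves only by the tool step_arm, never from a script. Its argument "motion" is a list of rows, each an object with "dr": the turn, a rotation vector about the tool's x, y, z in units of 8 degrees (1.0 is 8 degrees), a list of three; "slide": the shift along the tool's x, y, z in mm, a list of three; "jaw": the finger opening in mm, from 0 to 85.4. A call has exactly 8 rows; each row is the pose to reach, as a shift and turn from the pose commanded when the call began, along the tool's axes at that moment; what a row does not reach only later rows make up. A row lasts 1/8 s, in which the tool goes at most 62.5 mm and 10.7 degrees, less where a joint would pass 70% of its speed; a pose out of reach is approached as far as the arm can. A call with a gripper value outside its range is refused whole. The fingers move at their own pace and stop on an object; the grip force is fixed at half the most. Time passes only in rows, so rows that repeat a pose let the fingers close, or fill a call up. It gives the time, the measured TCP pose, the force, the opening and the grip force at its end, in the units of the state.
- arm.read_state(): the state, without advancing time (a new reading comes with each control period).
- optics.get_image(name): name is "side" or "top" or "wrist"; returns the picture (480x640x3 uint8, blue, green, red); there is no depth.
- optics.camera_info(name): a dict with "camera_matrix" (3x3 intrinsics, pixels), "k1" (the pictures are not rectified: a ray, as slopes to the right and down, at radius r is drawn at 1 + k1 r^2 times it, then the intrinsics apply), "view" (4x4, takes a point from world to camera coordinates); the wrist camera has in their place "T_tool_cam" (4x4, takes a point from camera to tool coordinates, whose origin is the TCP and whose axes are the flange's). Camera axes: x right, y up, looking along -z (the intrinsics and any distortion apply to the point x, -y, -z); pixel columns grow to the right and rows downward; lengths in mm; the calibration is good to about 2 mm. A picture is of the moment at which its call begins: read the wrist's pose just before it. camera_info takes no time and is no camera call.
- arm.job_done(): hands the job in; it is judged then, once.
The state is a dict: "clock": time; "joints": joint angles; "joint_vel": joint speeds; "joint_efforts": joint torques, N m; "position": TCP position; "ee_rot": TCP orientation; "contact_force": force on the tool from outside, world axes, zero at the start; "wrist_torque": the same for the moment, N m; "gripper_width": finger opening in mm; "grasp_force": force on a finger pad.
Only numpy, scipy, OpenCV 4.12 (cv2) and the standard library are available. Lean on these libraries where they do the work, as an engineer would, in place of code of your own. Each camera call takes 0.05 s, during which the arm holds its last target. There are 200 camera calls.

### The job

Swing the cam lever fully open, then load every small plane body that lies loose on the bench onto the clamping board, flat and sole up, lengthwise between the pad and the fence, nudged together side by side without gaps in one square row that starts against the side stop. Only when the whole row is in place, turn the cam lever back just far enough that the sprung pad grips the row firmly against the fence, its springs taken up by about 4 mm (of 13), never crushed beyond 9 mm, and leave it clamped, with the bench plane, wax jar and mallet left where they are.

Things in the scene. Friction and masses are not known exactly. Their poses are not given: they have to be found in the camera images.
- board: fixed brown wooden clamping board, 300 (x) x 260 (y) x 12 mm, blocks rest on its top at 12 mm above the bench; origin at the centre of its underside. Clamping pushes along its +x, towards the fence, a dark bar 20 mm high above the board and 220 mm long along y; the side stop is a bar of the same height along x at the -y end of the fence; the other (+y) end of the bay is open
- corner (a point): point on the board's top surface in the inner corner where fence and side stop meet; axes as the board's. The bay lies at -x (fence face at x = 0) and +y (stop face at y = 0). The first body home in the row has its centre at x -40, y 19 mm from here, each next one 38 mm further in y
- pad_face (a point): centre of the face of the sprung pad, a pale bar 150 mm long (y), top 36 mm above the bench (24 above the board), that presses the row along the board's +x. With the lever open it stands 87 to 92 mm from the fence face (7 to 12 mm more than a body's length); it varies from start to start
- pad (a joint): compression of the pad's springs against the jaw behind it, m: 0 relaxed (18 mm of visible gap between pad and jaw), 0.013 solid; 3 N per mm
- lever (a joint): angle of the cam lever about the vertical pivot, rad: 0 fully open (stop), 2.0 at its end stop, growing anticlockwise seen from above. It turns the eccentric that pushes jaw and pad towards the fence by 11 mm per rad; the lever stays where it is left and takes about 6 N at the knob to turn
- pivot (a point): the lever's pivot axis, at the height of the lever's upper face, 48 mm above the bench
- knob (a point): middle of the upright round wooden knob on the lever's end, 22 mm diameter, 36 mm tall (46 to 82 mm above the bench), 110 mm from the pivot. With the lever at 0 it points from the pivot along the board's +y, turned 0.26 rad on towards the board's -x
- body1: small wooden hand-plane body lying sole up, a plain pale block 80 (its x) x 38 (y) x 30 (z) mm, about 65 g, with a dark mouth slot across the upper face; origin at the centre of its underside; either end may face the fence. May be absent (None from the start)
- body2: small wooden hand-plane body lying sole up, a plain pale block 80 (its x) x 38 (y) x 30 (z) mm, about 65 g, with a dark mouth slot across the upper face; origin at the centre of its underside; either end may face the fence. May be absent (None from the start)
- body3: small wooden hand-plane body lying sole up, a plain pale block 80 (its x) x 38 (y) x 30 (z) mm, about 65 g, with a dark mouth slot across the upper face; origin at the centre of its underside; either end may face the fence. May be absent (None from the start)
- body4: small wooden hand-plane body lying sole up, a plain pale block 80 (its x) x 38 (y) x 30 (z) mm, about 65 g, with a dark mouth slot across the upper face; origin at the centre of its underside; either end may face the fence. May be absent (None from the start)
- smoother: bystander: old wooden bench plane, 170 x 52 mm, 75 mm high, origin at the centre of its underside; leave it alone
- wax: bystander: low glass wax jar, 64 mm diameter, 55 mm high, origin at the centre of its underside; leave it alone
- mallet: bystander: wooden mallet lying on its side, 250 mm long, 60 mm high, head 60 x 110 mm centred 50 mm along +x from the origin on the bench, handle 24 mm thick to 170 mm along -x; leave it alone
There are look-alikes about, which are no part of the job. What is shaped like the body3 but green or pink is not meant.

How it is judged (in metres and radians):
On the way, in this order (a step that is already met when the one before it is completed fails the run):
1. the cam lever is swung fully open (below 0.2 rad) (value of joint lever below 0.2 rad), for 0.2 s.
2. lever still open, every body flat between pad and fence in one closed row from the side stop (4 mm, plus 1.5 mm per body before it; square to 0.15 rad; within 15 mm of the fence) (value of joint lever below 0.2 rad and x of body1 in the frame of corner between -0.055 and -0.037 m and z of body1 in the frame of corner between -0.004 and 0.004 m and angle between each of body1, body2, body3, body4's own z axis and vertical below 0.08 rad and angle between the x axis of each of body1, body2, body3, body4 and the x axis of board, either way round below 0.15 rad and x of body2 in the frame of corner between -0.055 and -0.037 m and z of body2 in the frame of corner between -0.004 and 0.004 m and x of body3 in the frame of corner between -0.055 and -0.037 m and z of body3 in the frame of corner between -0.004 and 0.004 m and x of body4 in the frame of corner between -0.055 and -0.037 m and z of body4 in the frame of corner between -0.004 and 0.004 m and (y of body1 in the frame of corner between 0.015 and 0.023 m or (y of body1 in the frame of corner between 0.053 and 0.0625 m and (y of body2 in the frame of corner between 0.015 and 0.023 m or y of body3 in the frame of corner between 0.015 and 0.023 m or y of body4 in the frame of corner between 0.015 and 0.023 m)) or (y of body1 in the frame of corner between 0.091 and 0.102 m and (y of body2 in the frame of corner between 0.053 and 0.0625 m or y of body3 in the frame of corner between 0.053 and 0.0625 m or y of body4 in the frame of corner between 0.053 and 0.0625 m)) or (y of body1 in the frame of corner between 0.129 and 0.1415 m and (y of body2 in the frame of corner between 0.091 and 0.102 m or y of body3 in the frame of corner between 0.091 and 0.102 m or y of body4 in the frame of corner between 0.091 and 0.102 m))) and (y of body2 in the frame of corner between 0.015 and 0.023 m or (y of body2 in the frame of corner between 0.053 and 0.0625 m and (y of body1 in the frame of corner between 0.015 and 0.023 m or y of body3 in the frame of corner between 0.015 and 0.023 m or y of body4 in the frame of corner between 0.015 and 0.023 m)) or (y of body2 in the frame of corner between 0.091 and 0.102 m and (y of body1 in the frame of corner between 0.053 and 0.0625 m or y of body3 in the frame of corner between 0.053 and 0.0625 m or y of body4 in the frame of corner between 0.053 and 0.0625 m)) or (y of body2 in the frame of corner between 0.129 and 0.1415 m and (y of body1 in the frame of corner between 0.091 and 0.102 m or y of body3 in the frame of corner between 0.091 and 0.102 m or y of body4 in the frame of corner between 0.091 and 0.102 m))) and (y of body3 in the frame of corner between 0.015 and 0.023 m or (y of body3 in the frame of corner between 0.053 and 0.0625 m and (y of body1 in the frame of corner between 0.015 and 0.023 m or y of body2 in the frame of corner between 0.015 and 0.023 m or y of body4 in the frame of corner between 0.015 and 0.023 m)) or (y of body3 in the frame of corner between 0.091 and 0.102 m and (y of body1 in the frame of corner between 0.053 and 0.0625 m or y of body2 in the frame of corner between 0.053 and 0.0625 m or y of body4 in the frame of corner between 0.053 and 0.0625 m)) or (y of body3 in the frame of corner between 0.129 and 0.1415 m and (y of body1 in the frame of corner between 0.091 and 0.102 m or y of body2 in the frame of corner between 0.091 and 0.102 m or y of body4 in the frame of corner between 0.091 and 0.102 m))) and (y of body4 in the frame of corner between 0.015 and 0.023 m or (y of body4 in the frame of corner between 0.053 and 0.0625 m and (y of body1 in the frame of corner between 0.015 and 0.023 m or y of body2 in the frame of corner between 0.015 and 0.023 m or y of body3 in the frame of corner between 0.015 and 0.023 m)) or (y of body4 in the frame of corner between 0.091 and 0.102 m and (y of body1 in the frame of corner between 0.053 and 0.0625 m or y of body2 in the frame of corner between 0.053 and 0.0625 m or y of body3 in the frame of corner between 0.053 and 0.0625 m)) or (y of body4 in the frame of corner between 0.129 and 0.1415 m and (y of body1 in the frame of corner between 0.091 and 0.102 m or y of body2 in the frame of corner between 0.091 and 0.102 m or y of body3 in the frame of corner between 0.091 and 0.102 m)))), for 0.2 s.
At the end, for the whole second after the job is handed in: every plane body present lies flat (tilt under 0.08 rad, height within 4 mm), square to the board within 0.06 rad, its end within 3 mm of the fence, in one closed row from the side stop (within 4 mm, plus 1.5 mm for each body before it), at rest, with the pad's springs compressed by 1.5 to 6.5 mm (x of body1 in the frame of corner between -0.043 and -0.037 m and z of body1 in the frame of corner between -0.004 and 0.004 m and angle between each of body1, body2, body3, body4's own z axis and vertical below 0.08 rad and angle between the x axis of each of body1, body2, body3, body4 and the x axis of board, either way round below 0.06 rad and x of body2 in the frame of corner between -0.043 and -0.037 m and z of body2 in the frame of corner between -0.004 and 0.004 m and x of body3 in the frame of corner between -0.043 and -0.037 m and z of body3 in the frame of corner between -0.004 and 0.004 m and x of body4 in the frame of corner between -0.043 and -0.037 m and z of body4 in the frame of corner between -0.004 and 0.004 m and (y of body1 in the frame of corner between 0.015 and 0.023 m or (y of body1 in the frame of corner between 0.053 and 0.0625 m and (y of body2 in the frame of corner between 0.015 and 0.023 m or y of body3 in the frame of corner between 0.015 and 0.023 m or y of body4 in the frame of corner between 0.015 and 0.023 m)) or (y of body1 in the frame of corner between 0.091 and 0.102 m and (y of body2 in the frame of corner between 0.053 and 0.0625 m or y of body3 in the frame of corner between 0.053 and 0.0625 m or y of body4 in the frame of corner between 0.053 and 0.0625 m)) or (y of body1 in the frame of corner between 0.129 and 0.1415 m and (y of body2 in the frame of corner between 0.091 and 0.102 m or y of body3 in the frame of corner between 0.091 and 0.102 m or y of body4 in the frame of corner between 0.091 and 0.102 m))) and (y of body2 in the frame of corner between 0.015 and 0.023 m or (y of body2 in the frame of corner between 0.053 and 0.0625 m and (y of body1 in the frame of corner between 0.015 and 0.023 m or y of body3 in the frame of corner between 0.015 and 0.023 m or y of body4 in the frame of corner between 0.015 and 0.023 m)) or (y of body2 in the frame of corner between 0.091 and 0.102 m and (y of body1 in the frame of corner between 0.053 and 0.0625 m or y of body3 in the frame of corner between 0.053 and 0.0625 m or y of body4 in the frame of corner between 0.053 and 0.0625 m)) or (y of body2 in the frame of corner between 0.129 and 0.1415 m and (y of body1 in the frame of corner between 0.091 and 0.102 m or y of body3 in the frame of corner between 0.091 and 0.102 m or y of body4 in the frame of corner between 0.091 and 0.102 m))) and (y of body3 in the frame of corner between 0.015 and 0.023 m or (y of body3 in the frame of corner between 0.053 and 0.0625 m and (y of body1 in the frame of corner between 0.015 and 0.023 m or y of body2 in the frame of corner between 0.015 and 0.023 m or y of body4 in the frame of corner between 0.015 and 0.023 m)) or (y of body3 in the frame of corner between 0.091 and 0.102 m and (y of body1 in the frame of corner between 0.053 and 0.0625 m or y of body2 in the frame of corner between 0.053 and 0.0625 m or y of body4 in the frame of corner between 0.053 and 0.0625 m)) or (y of body3 in the frame of corner between 0.129 and 0.1415 m and (y of body1 in the frame of corner between 0.091 and 0.102 m or y of body2 in the frame of corner between 0.091 and 0.102 m or y of body4 in the frame of corner between 0.091 and 0.102 m))) and (y of body4 in the frame of corner between 0.015 and 0.023 m or (y of body4 in the frame of corner between 0.053 and 0.0625 m and (y of body1 in the frame of corner between 0.015 and 0.023 m or y of body2 in the frame of corner between 0.015 and 0.023 m or y of body3 in the frame of corner between 0.015 and 0.023 m)) or (y of body4 in the frame of corner between 0.091 and 0.102 m and (y of body1 in the frame of corner between 0.053 and 0.0625 m or y of body2 in the frame of corner between 0.053 and 0.0625 m or y of body3 in the frame of corner between 0.053 and 0.0625 m)) or (y of body4 in the frame of corner between 0.129 and 0.1415 m and (y of body1 in the frame of corner between 0.091 and 0.102 m or y of body2 in the frame of corner between 0.091 and 0.102 m or y of body3 in the frame of corner between 0.091 and 0.102 m))) and value of joint pad between 0.0015 and 0.0065 m and linear speed of each of body1, body2, body3, body4 below 0.02 m/s); the robot touches nothing.
It fails at once if the cam is overrun: the pad's springs are crushed beyond 9 mm (value of joint pad above 0.009 m).
It fails at once if the old bench plane is moved by more than 30 mm (distance of smoother from where it was at the start of the episode above 0.03 m).
It fails at once if the wax jar is moved by more than 30 mm (distance of wax from where it was at the start of the episode above 0.03 m).
It fails at once if the mallet is moved by more than 30 mm (distance of mallet from where it was at the start of the episode above 0.03 m).
Of body1, body2, body3, body4 only 2 to 4 are there at a start; the rules pass over those that are not, and their reading is None.
At some moment in a run one of body1, body2, body3, body4 may be knocked a few centimetres aside while the robot is not near it.
Once in a run the grip may slacken for a moment while it holds something.
It also fails if it takes over 210 s, if anything falls off the work surface, if the arm or the gripper's body presses on something with over 40 N, if the wrist force passes 120 N, or if a joint passes its speed limit or range.

## Working session

There is one attempt and no reset: what is moved stays moved. The work goes in short steps, Python scripts to look and compute and a tool call to move; the robot and the scene stay as the last step left them, time stands still between calls to the robot, and variables do not carry over. Pictures are saved under pics/ and viewed, at most 14 in all, crops included, and the job is handed in when it is done.

Besides the shell and the picture viewer there is one more tool, called after ">>>" as name(argument=value, ...), one argument or row to a line, values as JSON. step_arm: Moves the arm, as the interface text tells. Its arguments: {"type":"object","properties":{"motion":{"type":"array","items":{"type":"object","properties":{"dr":{"type":"array","items":{"type":"number"}},"slide":{"type":"array","items":{"type":"number"}},"jaw":{"type":"number"}}}}},"required":["motion"]}

```bash
mkdir -p pics; python3 - <<'E'
from bench import arm, optics
import cv2
print(arm.read_state())
for n in("top","side","wrist"):
    print(n,optics.camera_info(n)); cv2.imwrite(f"pics/{n}0.png",optics.get_image(n))
E
```

```text
{'clock': 0.0, 'joints': array([-9.80384790e-01,  3.85550226e-01,  6.60235900e-03, -5.10735532e-04,
       -1.19398203e+00, -2.58578810e-01]), 'joint_vel': array([ 4.68392802e-04,  7.02707043e-05, -1.22383237e-03,  8.62231719e-04,
       -9.70449172e-04,  9.01844411e-04]), 'joint_efforts': array([ 9.03654072e-04, -3.92293417e+01,  1.88403386e+01,  4.18622419e+00,
       -4.58024864e-03,  2.32231071e-05]), 'position': array([ 203.42413202, -590.34248497,  230.21447312]), 'ee_rot': array([-1.65063156e-01,  9.86282394e-01,  1.06985834e-03, -2.23080672e-04]), 'contact_force': array([-0.27658409, -0.21698475, -0.27163768]), 'wrist_torque': array([ 0.05242852,  0.00591688, -0.01727334]), 'grasp_force': 0.0, 'gripper_width': 85.42644073544498}
top {'camera_matrix': array([[553.0522699 ,   0.        , 312.10436623],
       [  0.        , 553.0522699 , 233.83421012],
       [  0.        ,   0.        ,   1.        ]]), 'k1': -0.047479188472857425, 'view': array([[-1.86186862e-02, -9.99752430e-01,  1.21828692e-02,
        -2.13951767e+01],
       [ 9.90779876e-01, -1.68133881e-02,  1.34434175e
[... 621 characters left out ...]
77e-01,  7.11782359e-01,
        -1.20215509e+03],
       [ 0.00000000e+00,  0.00000000e+00,  0.00000000e+00,
         1.00000000e+00]])}
wrist {'camera_matrix': array([[383.38584227,   0.        , 321.28503291],
       [  0.        , 383.38584227, 237.21967397],
       [  0.        ,   0.        ,   1.        ]]), 'k1': -0.03289225787356285, 'T_tool_cam': array([[-4.13042283e-04,  9.50065029e-01,  3.12051711e-01,
         7.90093877e+01],
       [ 9.99999908e-01,  4.28535407e-04,  1.89255208e-05,
         5.59843620e-01],
       [-1.15744732e-04,  3.12051690e-01, -9.50065118e-01,
        -1.41900331e+02],
       [ 0.00000000e+00,  0.00000000e+00,  0.00000000e+00,
         1.00000000e+00]])}
```

View pics/top0.png

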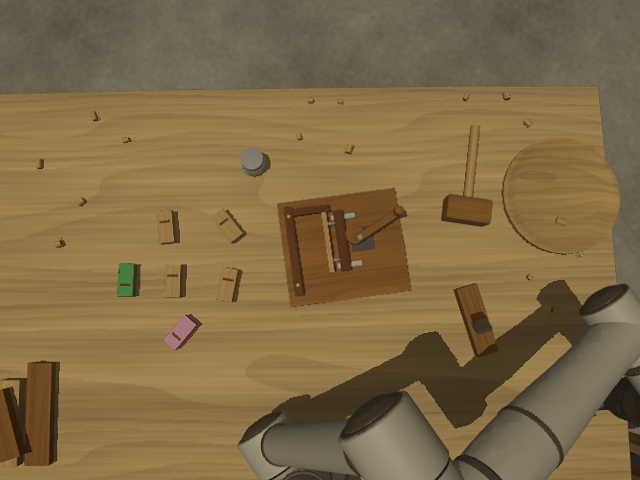

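View pics/side0.png

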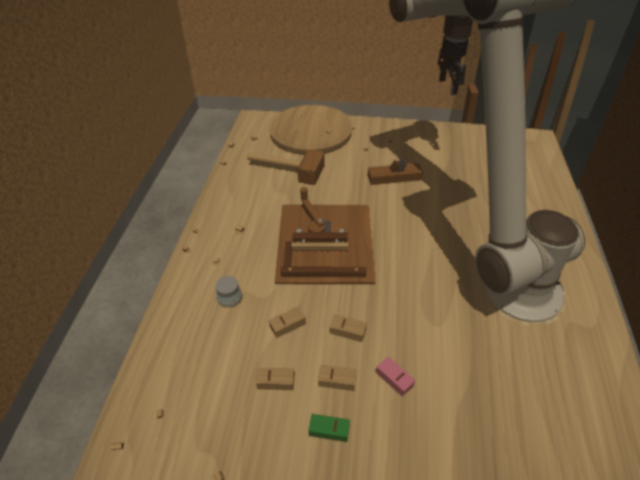

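Pale bodies: top px (229,226), (229,285), (167,226), (174,281), seen in the side view at (288,321), (348,327), (276,378), (338,377). Green (126,280) and pink (182,332) are look-alikes. The fence is on the left at about (293,250), the side stop on top at (310,211), and the lever knob at (399,211), nearly closed.

```bash
cat > h.py <<'E'
import numpy as np, cv2
from scipy.spatial.transform import Rotation as R
from bench import arm, optics
F=np.diag([1,-1,-1])
def cam(n,s=None):
    i=optics.camera_info(n); K=i["camera_matrix"]; k1=i["k1"]
    if n=="wrist":
        s=s or arm.read_state(); T=np.eye(4);T[:3,:3]=R.from_quat(s["ee_rot"]).as_matrix();T[:3,3]=s["position"]
        V=np.linalg.inv(T@i["T_tool_cam"])
    else: V=i["view"]
    return K,k1,V
def proj(c,P):
    K,k1,V=c; q=(np.atleast_2d(P)@V[:3,:3].T+V[:3,3])@F
    a=q[:,:2]/q[:,2:]; a=a*(1+k1*(a**2).sum(1,keepdims=True)); return a*K[0,0]+K[:2,2]
def ray(c,uv):
    K,k1,V=c; d=(np.atleast_2d(uv)-K[:2,2])/K[0,0]; a=d.copy()
    for _ in range(20): a=d/(1+k1*(a**2).sum(1,keepdims=True))
    q=np.c_[a,np.ones(len(a))]@F@V[:3,:3]
    return -V[:3,:3].T@V[:3,3], q/np.linalg.norm(q,axis=1)[:,None]
def plane(c,uv,z):
    o,d=ray(c,uv); return o+d*((z-o[2])/d[:,2])[:,None]
def tri(c1,u1,c2,u2):
    o1,d1=ray(c1,u1);o2,d2=ray(c2,u2);out=[]
    for a,b in zip(d1,d2):
        s=np.linalg.lstsq(np.c_[a,-b],o2-o1,rcond=None)[0]; p,q=o1+s[0]*a,o2+s[1]*b
        out.append(np.r_[(p+q)/2,np.linalg.norm(p-q)])
    return np.array(out)
def shot(n,name):
    s=arm.read_state(); im=optics.get_image(n); cv2.imwrite(f"pics/{name}.png",im); return cam(n,s),im
def togo(p,yaw=None,s=None):
    "slide (tool axes) to world p; dr z in 8-degree units to make tool-y axis stand at world angle yaw (mod pi)"
    s=s or arm.read_state(); M=R.from_quat(s["ee_rot"]).as_matrix()
    sl=M.T@(np.asarray(p)-s["position"]); y=np.arctan2(M[1,1],M[0,1]); o=["slide",sl.round(1),"yaw now",round(y,3)]
    if yaw is not None:
        D=R.from_matrix(np.array([[np.sin(yaw),np.cos(yaw),0],[-np.cos(yaw),np.sin(yaw),0],[0,0,-1]]))
        r=[(R.from_quat(s["ee_rot"]).inv()*D*R.from_euler("z",k*np.pi)).as_rotvec()/np.radians(8) for k in(0,1)]
        o+=["dr",*[x.round(2) for x in r],"j6",s["joints"][5].round(2)]
    print(*o)
E
python3 - <<'E'
from h import *
t,s=cam("top"),cam("side")
T=[(229,226),(229,285),(167,226),(174,281),(399,211),(357,238)];S=[(288,321),(348,327),(276,378),(338,377),(304,191),(321,222)]
print(tri(t,T,s,S).round(0))
print(plane(t,[(278,204),(395,188),(411,289),(290,306)],12).round(0))
E
```

```text
[[ 586.  174.   11.    0.]
 [ 441.  174.   12.    3.]
 [ 587.  328.   13.    3.]
 [ 452.  309.   14.    0.]
 [ 608. -240.   70.    2.]
 [ 546. -140.   47.    1.]]
[[ 640.   52.   12.]
 [ 676. -242.   12.]
 [ 422. -272.   12.]
 [ 386.   25.   12.]]
```

```bash
python3 -c "
from h import *
togo([520,-140,300],np.radians(186.3))"
```

```text
Traceback (most recent call last):
  File "h.py", line 35, in togo
    D=R.from_matrix(np.array([[np.sin(yaw),np.cos(yaw),0],[-np.cos(yaw),np.sin(yaw),0],[0,0,-1]]))
  File "scipy/spatial/transform/_rotation.pyx", line 1143, in scipy.spatial.transform._rotation.Rotation.from_matrix
ValueError: Non-positive determinant (left-handed or null coordinate frame) in rotation matrix 0: [[-0.10973431 -0.99396096  0.        ]
 [ 0.99396096 -0.10973431  0.        ]
 [ 0.          0.         -1.        ]].
```

```bash
sed -i 's/\[\[np.sin(yaw),np.cos(yaw),0\],\[-np.cos(yaw),np.sin(yaw),0\]/[[-np.sin(yaw),np.cos(yaw),0],[np.cos(yaw),np.sin(yaw),0]/' h.py; python3 -c "
from h import *
togo([520,-140,300],np.radians(186.3))"
```

```text
slide [-446.   322.9  -69. ] yaw now 1.903 dr [ 0.01  0.01 -9.66] [ 1.000e-02 -1.000e-02  1.284e+01] j6 -0.26
```

>>> step_arm(
  motion=[
    {"dr": [0, 0, -1], "slide": [-40, 29, -20], "jaw": 85},
    {"dr": [0, 0, -2], "slide": [-80, 58, -40], "jaw": 85},
    {"dr": [0, 0, -3], "slide": [-125, 90, -69], "jaw": 85},
    {"dr": [0, 0, -4.2], "slide": [-172, 124, -69], "jaw": 85},
    {"dr": [0, 0, -5.4], "slide": [-218, 158, -69], "jaw": 85},
    {"dr": [0, 0, -6.6], "slide": [-264, 191, -69], "jaw": 60},
    {"dr": [0, 0, -7.8], "slide": [-310, 224, -69], "jaw": 40},
    {"dr": [0, 0, -9], "slide": [-356, 258, -69], "jaw": 40},
  ],
)

```text
clock: 1.15
position: [456.8, -229.2, 300.2]
ee_rot: [0.715, -0.699, -0.0, -0.0]
contact_force: [0.4, -0.7, 0.4]
gripper_width: 40.1
grasp_force: 0.0
```

```bash
python3 -c "
from h import *
togo([520,-140,300],np.radians(186.3))"
```

```text
slide [-87.7 -65.3   0.2] yaw now -3.118 dr [ 0.    0.   -0.62] [ 0.   -0.   21.88] j6 0.17
```

```bash
python3 -c "
from h import *
import pickle
c,im=shot('wrist','wA'); pickle.dump(c,open('cA.pkl','wb'))"
```

>>> step_arm(
  motion=[
    {"dr": [0, 0, -0.6], "slide": [-30, -22, 0], "jaw": 40},
    {"dr": [0, 0, -0.6], "slide": [-60, -44, 0], "jaw": 40},
    {"dr": [0, 0, -0.6], "slide": [-88, -65, 0], "jaw": 40},
    {"dr": [0, 0, -0.6], "slide": [-88, -65, 0], "jaw": 40},
    {"dr": [0, 0, -0.6], "slide": [-88, -65, 0], "jaw": 40},
    {"dr": [0, 0, -0.6], "slide": [-88, -65, 0], "jaw": 40},
    {"dr": [0, 0, -0.6], "slide": [-88, -65, 0], "jaw": 40},
    {"dr": [0, 0, -0.6], "slide": [-88, -65, 0], "jaw": 40},
  ],
)

```text
clock: 2.2
position: [519.4, -142.3, 300.5]
ee_rot: [0.742, -0.671, 0.0, -0.0]
contact_force: [-0.2, -0.5, 0.0]
gripper_width: 40.0
grasp_force: 0.0
```

```bash
python3 -c "
from h import *
import pickle
c,im=shot('wrist','wB'); pickle.dump(c,open('cB.pkl','wb'))"
```

```text
(no output)
```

View pics/wB.png

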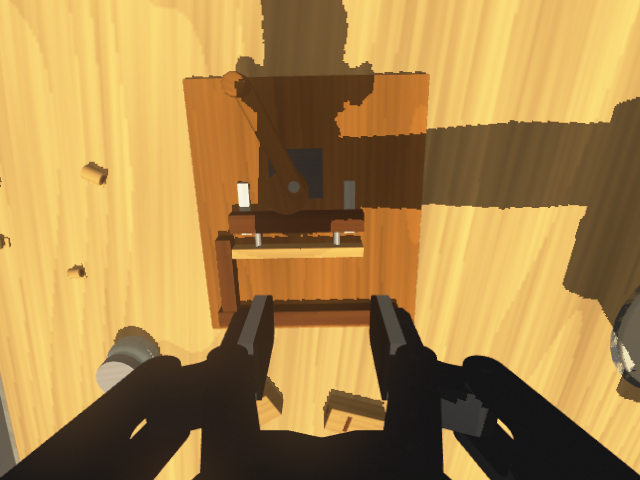

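View pics/wA.png

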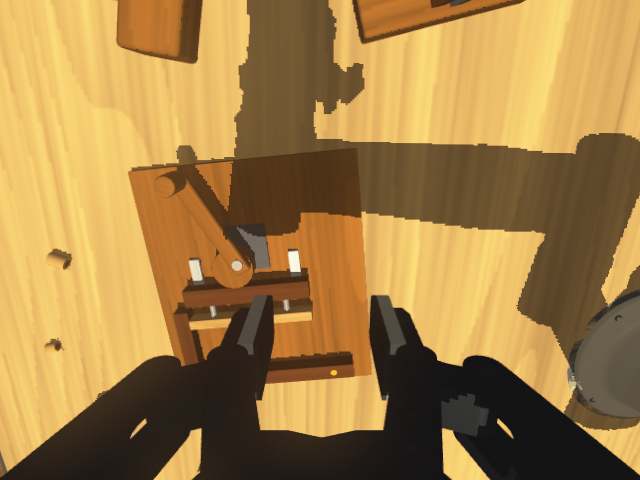

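wB: board corners (183,78), (429,72), (213,327), (415,325), knob (233,82), pivot (294,187). wA: knob (166,185), pivot (237,266), board corners (130,170), (357,148), (370,375).

```bash
python3 - <<'E'
from h import *
import pickle
a,b=[pickle.load(open(f"c{x}.pkl","rb")) for x in "AB"]
A=[(166,185),(237,266),(130,170),(357,148),(370,375)];B=[(233,82),(294,187),(183,78),(429,72),(415,325)]
print(tri(a,A,b,B).round(1))
for z,c,u in((82,a,A[0]),(82,b,B[0]),(48,a,A[1]),(48,b,B[1])):print(z,plane(c,u,z).round(1))
P=plane(b,B[2:]+[(213,327)],12)
print(P.round(1)); d=P[3]-P[0];e=P[2]-P[1];w=P[0]-P[1];v=P[3]-P[2]
print([np.degrees(np.arctan2(q[1],q[0])).round(1) for q in(d,e,w,v)],[np.linalg.norm(q).round() for q in (d,e,w,v)],"centre",P.mean(0))
im=cv2.imread("pics/wB.png")[190:340,195:435];cv2.imwrite("pics/bay.png",cv2.resize(im,None,fx=3.3,fy=3.3,interpolation=cv2.INTER_CUBIC))
E
```

```text
[[ 6.088e+02 -2.383e+02  7.600e+01  1.400e+00]
 [ 5.488e+02 -1.445e+02  5.110e+01  2.000e-01]
 [ 6.787e+02 -2.408e+02  2.900e+00  1.300e+00]
 [ 4.200e+02 -2.717e+02  1.220e+01  1.500e+00]
 [ 3.878e+02  1.730e+01  2.500e+01  1.700e+00]]
82 [[ 605.8 -239.1   82. ]]
82 [[ 608.  -238.4   82. ]]
48 [[ 549.4 -143.1   48. ]]
48 [[ 549. -144.   48.]]
[[ 676.1 -240.8   12. ]
 [ 420.5 -272.1   12. ]
 [ 382.7   25.5   12. ]
 [ 640.6   54.5   12. ]]
[np.float64(96.9), np.float64(97.2), np.float64(7.0), np.float64(6.4)] [np.float64(297.0), np.float64(300.0), np.float64(257.0), np.float64(260.0)] centre [ 529.97957405 -108.23050806   12.        ]
```

View pics/bay.png

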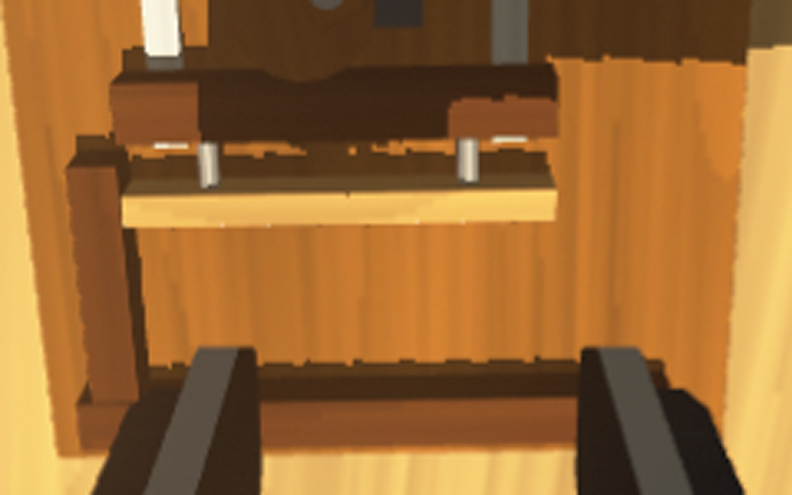

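```bash
python3 - <<'E'
from h import *
import pickle
b=pickle.load(open("cB.pkl","rb"))
cr=lambda *p:np.array(p,float)/3.3+[195,190]-0.35
f=plane(b,cr((150,401),(260,400),(577,397)),32);s=plane(b,cr((119,168),(128,280),(137,398)),32);p=plane(b,cr((125,226),(340,222),(555,218)),36)
th=np.radians(96.9);B=np.array([[np.cos(th),np.sin(th),0],[-np.sin(th),np.cos(th),0],[0,0,1]])
for n,q in(("f",f),("s",s),("p",p)):print(n,q.round(1).tolist(),((q-[530,-108.2,0])@B.T).round(1).tolist())
E
```

```text
f [[602.9, 16.3, 32.0], [562.8, 11.8, 32.0], [447.8, -1.0, 32.0]] [[114.9, -87.3, 32.0], [115.2, -47.0, 32.0], [116.2, 68.7, 32.0]]
s [[616.4, -72.7, 32.0], [612.2, -31.1, 32.0], [607.6, 15.6, 32.0]] [[24.9, -90.1, 32.0], [66.6, -90.8, 32.0], [113.5, -92.0, 32.0]]
p [[613.0, -53.2, 36.0], [539.3, -62.1, 36.0], [465.9, -71.0, 36.0]] [[44.6, -89.0, 36.0], [44.6, -14.7, 36.0], [44.6, 59.2, 36.0]]
```

Board yaw is about 96.9°, corner about (606.5, 17.2), pad gap 70.6 mm now, so about 89.8 mm with the lever open (within the expected 87–92). The knob's radius of 112 mm also fits. Next I go over the knob.

```bash
cat >> h.py <<'E'
PIV=np.array([549,-143.7]);YAW=np.radians(96.9);COR=np.array([606.5,17.2])
def knob(phi,z=56,r=111):
    a=YAW+np.pi/2+.26+phi; return np.r_[PIV+r*np.array([np.cos(a),np.sin(a)]),z]
def bd(x,y,z): # corner frame -> world
    c,s=np.cos(YAW),np.sin(YAW); return np.r_[COR+[c*x-s*y,s*x+c*y],z]
def kyaw(phi): return YAW+.26+phi   # tangent
def rows(targets,s=None,M=None,p=None):
    "print slides/dr from current pose for [(p,yaw)]"
    s=s or arm.read_state(); M=R.from_quat(s["ee_rot"]).as_matrix(); y0=np.arctan2(M[1,1],M[0,1])
    for p,y in targets:
        d=(y-y0+np.pi/2)%np.pi-np.pi/2
        print("slide",(M.T@(p-s["position"])).round(1).tolist(),"drz",round(-np.degrees(d)/8,2))
E
python3 - <<'E'
from h import *
rows([(knob(1.745,z),kyaw(1.745)) for z in(150,56)])
E
```

```text
slide [104.3, -78.0, 150.4] drz -3.25
slide [104.3, -77.9, 244.4] drz -3.25
```

>>> step_arm(
  motion=[
    {"dr": [0, 0, -1], "slide": [35, -26, 50], "jaw": 40},
    {"dr": [0, 0, -2], "slide": [70, -52, 100], "jaw": 40},
    {"dr": [0, 0, -3.2], "slide": [104, -78, 150], "jaw": 40},
    {"dr": [0, 0, -3.2], "slide": [104, -78, 150], "jaw": 40},
    {"dr": [0, 0, -3.2], "slide": [104, -78, 180], "jaw": 40},
    {"dr": [0, 0, -3.2], "slide": [104, -78, 210], "jaw": 40},
    {"dr": [0, 0, -3.2], "slide": [104, -78, 243], "jaw": 40},
    {"dr": [0, 0, -3.2], "slide": [104, -78, 243], "jaw": 30},
  ],
)

```text
clock: 3.25
position: [606.2, -236.8, 56.1]
ee_rot: [0.872, -0.49, -0.002, 0.001]
contact_force: [-0.1, -0.3, 0.9]
gripper_width: 30.2
grasp_force: 0.0
```

```bash
python3 - <<'E'
from h import *
print(arm.read_state()["contact_force"])
rows([(knob(p),kyaw(p)) for p in np.linspace(1.745,0.0,14)[1:]])
E
```

```text
[-0.14253229 -0.30179404  0.94559011]
slide [0.8, 14.5, 0.1] drz 0.91
slide [-2.1, 29.1, 0.2] drz 1.87
slide [-6.9, 43.2, 0.2] drz 2.83
slide [-13.5, 56.5, 0.3] drz 3.79
slide [-21.9, 68.8, 0.3] drz 4.75
slide [-31.8, 79.9, 0.4] drz 5.72
slide [-43.1, 89.5, 0.5] drz 6.68
slide [-55.7, 97.6, 0.5] drz 7.64
slide [-69.2, 103.9, 0.6] drz 8.6
slide [-83.4, 108.3, 0.6] drz 9.56
slide [-98.1, 110.8, 0.7] drz 10.52
slide [-112.9, 111.3, 0.7] drz -11.02
slide [-127.7, 109.9, 0.8] drz -10.05
```

>>> step_arm(
  motion=[
    {"dr": [0, 0, 0.9], "slide": [0.8, 14.5, 0], "jaw": 30},
    {"dr": [0, 0, 1.9], "slide": [-2, 29, 0], "jaw": 30},
    {"dr": [0, 0, 2.8], "slide": [-7, 43, 0], "jaw": 30},
    {"dr": [0, 0, 3.8], "slide": [-13.5, 56.5, 0], "jaw": 30},
    {"dr": [0, 0, 4.7], "slide": [-22, 69, 0], "jaw": 30},
    {"dr": [0, 0, 5.7], "slide": [-32, 80, 0], "jaw": 30},
    {"dr": [0, 0, 6.7], "slide": [-43, 89.5, 0], "jaw": 30},
    {"dr": [0, 0, 7.6], "slide": [-56, 97.5, 0], "jaw": 30},
  ],
)

```text
clock: 4.25
position: [499.9, -242.5, 61.3]
ee_rot: [-0.503, 0.864, -0.005, 0.004]
contact_force: [3.8, -7.7, -1.0]
gripper_width: 29.9
grasp_force: 3.4
```

```bash
python3 - <<'E'
from h import *
rows([(knob(p),kyaw(p)) for p in np.linspace(1.745,-0.02,14)[9:]])
E
```

```text
slide [-0.4, 22.8, 5.0] drz 1.08
slide [-3.7, 37.5, 4.8] drz 2.05
slide [-8.9, 51.6, 4.6] drz 3.03
slide [-16.0, 64.9, 4.5] drz 4.0
slide [-24.8, 77.1, 4.3] drz 4.97
```

>>> step_arm(
  motion=[
    {"dr": [0, 0, 0.6], "slide": [0, 11, 0], "jaw": 30},
    {"dr": [0, 0, 1.1], "slide": [-0.4, 23, 0], "jaw": 30},
    {"dr": [0, 0, 2.1], "slide": [-3.7, 37.5, 0], "jaw": 30},
    {"dr": [0, 0, 3.0], "slide": [-9, 51.5, 0], "jaw": 30},
    {"dr": [0, 0, 4.0], "slide": [-16, 65, 0], "jaw": 30},
    {"dr": [0, 0, 4.9], "slide": [-25, 77, 0], "jaw": 30},
    {"dr": [0, 0, 4.9], "slide": [-25, 77, 0], "jaw": 30},
    {"dr": [0, 0, 4.9], "slide": [-25, 77, 0], "jaw": 30},
  ],
)

```text
clock: 5.25
position: [445.2, -182.1, 61.2]
ee_rot: [-0.187, 0.982, -0.003, 0.005]
contact_force: [2.6, -6.3, 1.4]
gripper_width: 29.8
grasp_force: 3.3
```

```bash
python3 - <<'E'
from h import *
rows([(knob(0),kyaw(0))])
s=arm.read_state()
for n in ("top",):
    c,im=shot(n,"top1"); print(proj(c,[knob(p,82,110) for p in(0,.1,.2)]))
cv2.imwrite("pics/top1c.png",cv2.resize(im[140:340,90:430],None,fx=2.3,fy=2.3,interpolation=cv2.INTER_CUBIC))
E
```

```text
slide [0.4, -2.8, 5.2] drz -0.03
[[378.8826228  277.99881666]
 [383.08197147 275.95073611]
 [387.04378594 273.49193269]]
```

View pics/top1c.png

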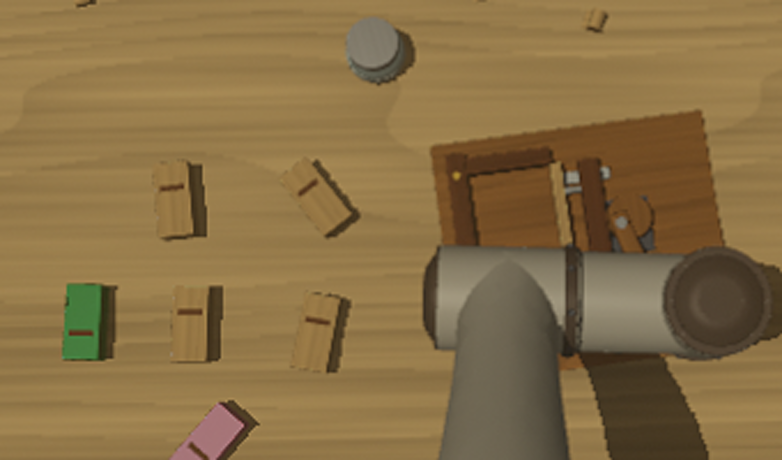

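The lever is at its open stop to within the cage slack. The crop confirms four pale bodies, sole up with dark slots, at crop px (174,200), (320,198), (190,323) and (318,331); green and pink are excluded. Now up and over to the bodies.

```bash
python3 - <<'E'
from h import *
rows([(np.array([445,-182,200]),kyaw(0)),(np.array([515,180,330]),YAW+np.pi/2)])
E
```

```text
slide [-1.1, -0.8, -138.8] drz -0.04
slide [-200.2, 309.4, -269.1] drz -9.42
```

>>> step_arm(
  motion=[
    {"dr": [0, 0, 0], "slide": [0, 0, -45], "jaw": 30},
    {"dr": [0, 0, 0], "slide": [0, 0, -100], "jaw": 45},
    {"dr": [0, 0, -1], "slide": [-10, 15, -150], "jaw": 60},
    {"dr": [0, 0, -2.2], "slide": [-35, 55, -190], "jaw": 70},
    {"dr": [0, 0, -3.4], "slide": [-65, 100, -215], "jaw": 70},
    {"dr": [0, 0, -4.6], "slide": [-95, 150, -240], "jaw": 70},
    {"dr": [0, 0, -5.8], "slide": [-125, 195, -265], "jaw": 70},
    {"dr": [0, 0, -7], "slide": [-155, 240, -269], "jaw": 70},
  ],
)

```text
clock: 6.3
position: [497.9, 101.1, 332.0]
ee_rot: [-0.628, 0.779, -0.002, 0.005]
contact_force: [1.1, -0.2, -0.0]
gripper_width: 69.8
grasp_force: 0.0
```

```bash
python3 - <<'E'
from h import *
rows([(np.array([480,180,330]),YAW+np.pi/2),(np.array([540,180,330]),YAW+np.pi/2)])
E
```

```text
slide [-73.2, 34.3, 2.1] drz -2.4
slide [-86.0, -24.3, 2.7] drz -2.4
```

>>> step_arm(
  motion=[
    {"dr": [0, 0, -1], "slide": [-28, -8, 1], "jaw": 70},
    {"dr": [0, 0, -2.4], "slide": [-56, -16, 2], "jaw": 70},
    {"dr": [0, 0, -2.4], "slide": [-86, -24, 2], "jaw": 70},
    {"dr": [0, 0, -2.4], "slide": [-86, -24, 2], "jaw": 70},
    {"dr": [0, 0, -2.4], "slide": [-86, -24, 2], "jaw": 70},
    {"dr": [0, 0, -2.4], "slide": [-86, -24, 2], "jaw": 70},
    {"dr": [0, 0, -2.4], "slide": [-86, -24, 2], "jaw": 70},
    {"dr": [0, 0, -2.4], "slide": [-86, -24, 2], "jaw": 70},
  ],
)

```text
clock: 7.3
position: [539.2, 177.4, 324.6]
ee_rot: [0.747, -0.665, 0.0, -0.0]
contact_force: [0.4, 0.2, -0.7]
gripper_width: 70.1
grasp_force: 0.0
```

```bash
python3 -c "
from h import *
import pickle
c,im=shot('wrist','wC'); pickle.dump(c,open('cC.pkl','wb'))"
```

>>> step_arm(
  motion=[
    {"dr": [0, 0, 0], "slide": [0, 30, 0], "jaw": 70},
    {"dr": [0, 0, 0], "slide": [0, 60, 0], "jaw": 70},
    {"dr": [0, 0, 0], "slide": [0, 90, 0], "jaw": 70},
    {"dr": [0, 0, 0], "slide": [0, 90, 0], "jaw": 70},
    {"dr": [0, 0, 0], "slide": [0, 90, 0], "jaw": 70},
    {"dr": [0, 0, 0], "slide": [0, 90, 0], "jaw": 70},
    {"dr": [0, 0, 0], "slide": [0, 90, 0], "jaw": 70},
    {"dr": [0, 0, 0], "slide": [0, 90, 0], "jaw": 70},
  ],
)

```text
clock: 8.35
position: [450.2, 167.5, 324.0]
ee_rot: [0.747, -0.665, -0.0, 0.0]
contact_force: [0.3, -0.5, -0.0]
gripper_width: 70.3
grasp_force: 0.0
```

```bash
python3 -c "
from h import *
import pickle
c,im=shot('wrist','wD'); pickle.dump(c,open('cD.pkl','wb'))
a=cv2.imread('pics/wC.png'); cv2.imwrite('pics/two.png',cv2.resize(np.vstack([a[:300],im[:300]]),(640,600)))"
```

```text
(no output)
```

View pics/two.png

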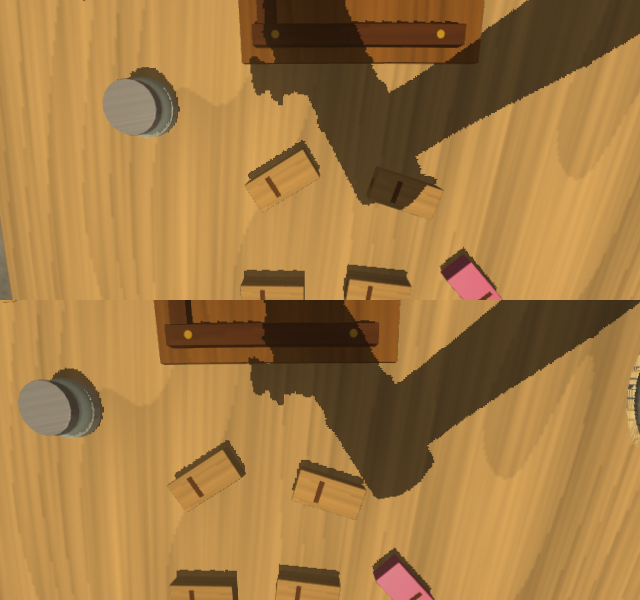

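wC: bodies at A (283,181), B (404,193), lower two at the bottom edge; wD (lower half, minus 300): A (206,180), B (330,194). Wax jar top left, pink at right.

```bash
cat > m.py <<'E'
from h import *
import pickle
def body(c,q,z=30):
    P=plane(c,q,z)[:,:2]; l=(P[1]-P[0]+P[2]-P[3])/2; w=(P[3]-P[0]+P[2]-P[1])/2
    print(z,"centre",P.mean(0).round(1),"long axis deg",np.degrees(np.arctan2(l[1],l[0])).round(1)%180,"L,W",np.linalg.norm(l).round(1),np.linalg.norm(w).round(1))
E
python3 - <<'E'
from m import *
c,d=[pickle.load(open(f"c{x}.pkl","rb")) for x in "CD"]
Ac=[(246,184),(304,151),(320,177),(263,211)];Ad=[(168,186),(227,150),(243,175),(186,211)]
Bd=[(299,172),(367,189),(359,219),(292,201)]; Bc=[(373,171),(442,188),(433,218),(366,200)]
for a,b in((Ac,Ad),(Bc,Bd)): print(tri(c,a,d,b).round(1).tolist())
body(c,Ac);body(d,Ad);body(c,Bc);body(d,Bd)
g=lambda n:cv2.imread(f"pics/{n}.png")
cv2.imwrite("pics/zm.png",np.vstack([cv2.resize(g("wC")[140:225,235:455],(770,298),interpolation=cv2.INTER_CUBIC),cv2.resize(g("wD")[140:225,155:375],(770,298),interpolation=cv2.INTER_CUBIC)]))
E
```

```text
[[625.8, 187.9, 31.8, 2.1], [564.4, 144.0, 11.0, 1.2], [542.6, 170.1, 19.9, 2.4], [604.1, 215.8, 33.8, 0.1]]
[[479.1, 160.5, -0.1, 1.3], [396.1, 169.0, 14.8, 1.4], [400.9, 205.6, 19.4, 1.2], [483.7, 194.8, 10.6, 1.2]]
30 centre [584.3 179.1] long axis deg 36.400000000000006 L,W 77.3 35.4
30 centre [583.2 178.6] long axis deg 36.900000000000006 L,W 81.8 33.5
30 centre [444.  178.6] long axis deg 172.3 L,W 82.9 35.5
30 centre [440.2 179.4] long axis deg 171.8 L,W 80.8 35.7
```

View pics/zm.png

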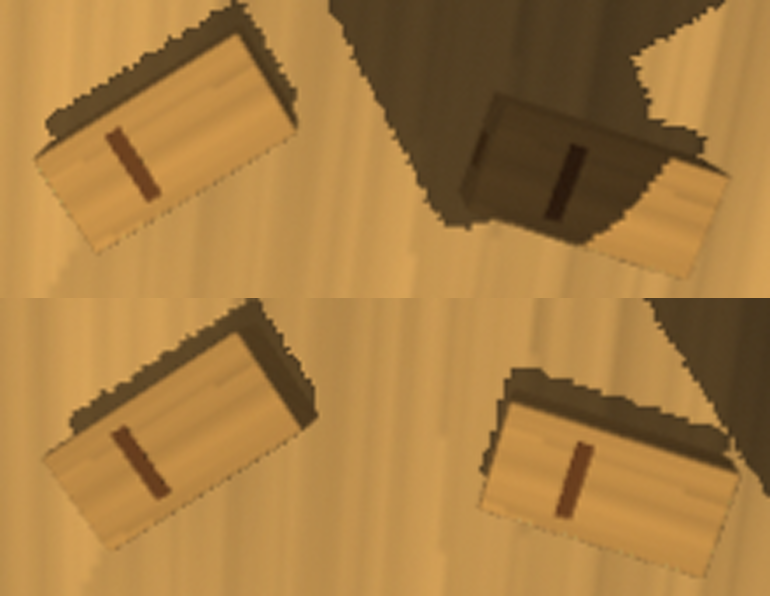

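```bash
python3 - <<'E'
from m import *
c,d=[pickle.load(open(f"c{x}.pkl","rb")) for x in "CD"]
f=lambda q,o,dy:np.array([(x/3.5+o,(y-dy)/3.5+140) for x,y in q])-.36
Ac=f([(35,157),(237,34),(298,127),(97,252)],235,0);Ad=f([(42,459),(236,332),(305,428),(112,549)],155,298)
Bd=f([(510,403),(740,470),(705,577),(480,508)],155,298)
sc=f([(115,133),(150,198),(580,147),(551,218),(730,175),(690,278)],235,0);sd=f([(120,431),(160,496),(588,444),(564,516),(740,470),(705,577)],155,298)
print(tri(c,Ac,d,Ad).round(1).tolist());print(tri(c,sc,d,sd).round(1).tolist())
for a,b in((c,Ac),(d,Ad),(d,Bd)): body(a,b)
rows([(np.array([584,179,110]),np.radians(36.6+90)),(np.array([584,179,8]),np.radians(36.6+90))])
E
```

```text
[[627.4, 188.2, 31.6, 1.1], [565.8, 141.1, 29.5, 0.1], [543.0, 169.6, 25.7, 0.9], [605.8, 218.4, 26.6, 0.4]]
[[602.1, 176.9, 30.8, 0.2], [589.2, 197.6, 28.8, 0.1], [449.8, 164.7, 26.4, 0.2], [455.0, 189.9, 25.2, 0.1], [398.9, 167.6, 27.9, 0.8], [405.5, 204.1, 29.7, 0.4]]
30 centre [585.5 178.8] long axis deg 37.80000000000001 L,W 78.6 36.4
30 centre [585.1 179.1] long axis deg 37.599999999999994 L,W 78.8 36.7
30 centre [441.1 178.5] long axis deg 169.7 L,W 78.6 37.1
slide [3.9, -134.3, 214.0] drz 7.5
slide [3.8, -134.4, 316.0] drz 7.5
```

A: centre (585.3,179), 37.7°, top about 28 mm (30 expected), 79x37. B: (441,178.5), 169.7°. Pick A.

>>> step_arm(
  motion=[
    {"dr": [0, 0, 1.2], "slide": [1, -30, 35], "jaw": 60},
    {"dr": [0, 0, 2.4], "slide": [2, -60, 75], "jaw": 60},
    {"dr": [0, 0, 3.6], "slide": [3, -90, 115], "jaw": 60},
    {"dr": [0, 0, 4.8], "slide": [4, -115, 160], "jaw": 60},
    {"dr": [0, 0, 6.1], "slide": [4, -135, 200], "jaw": 60},
    {"dr": [0, 0, 7.35], "slide": [4, -135.5, 230], "jaw": 60},
    {"dr": [0, 0, 7.35], "slide": [4, -135.5, 230], "jaw": 60},
    {"dr": [0, 0, 7.35], "slide": [4, -135.5, 230], "jaw": 60},
  ],
)

```text
clock: 9.4
position: [585.9, 179.5, 95.7]
ee_rot: [-0.325, 0.946, -0.0, 0.001]
contact_force: [-0.5, -0.6, 0.7]
gripper_width: 60.2
grasp_force: 0.0
```

```bash
python3 - <<'E'
from m import *
rows([(np.array([585.3,179,5]),np.radians(127.7))])
c,im=shot("wrist","wE"); pickle.dump(c,open("cE.pkl","wb"))
E
```

```text
slide [0.9, 0.1, 90.7] drz 0.04
```

View pics/wE.png

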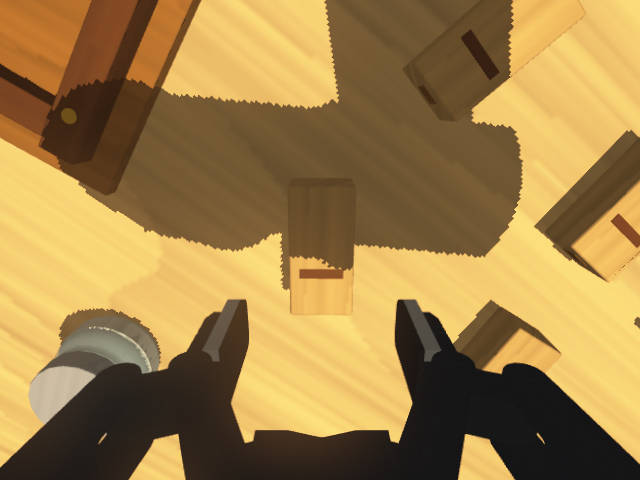

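The body is centred and square between the fingers, top face about (289–355, 185–313). Descend and grip.

>>> step_arm(
  motion=[
    {"dr": [0, 0, 0], "slide": [1, 0, 35], "jaw": 60},
    {"dr": [0, 0, 0], "slide": [1, 0, 70], "jaw": 60},
    {"dr": [0, 0, 0], "slide": [1, 0, 90], "jaw": 60},
    {"dr": [0, 0, 0], "slide": [1, 0, 90], "jaw": 40},
    {"dr": [0, 0, 0], "slide": [1, 0, 90], "jaw": 30},
    {"dr": [0, 0, 0], "slide": [1, 0, 90], "jaw": 30},
    {"dr": [0, 0, 0], "slide": [1, 0, 90], "jaw": 30},
    {"dr": [0, 0, 0], "slide": [1, 0, 60], "jaw": 30},
  ],
)

```text
clock: 10.45
position: [582.7, 177.7, 32.9]
ee_rot: [-0.324, 0.946, -0.0, -0.002]
contact_force: [0.6, -0.1, -0.5]
gripper_width: 36.3
grasp_force: 60.5
```

```bash
python3 - <<'E'
from m import *
y=YAW+np.pi/2
rows([(bd(-44,19+24,130),y),(bd(-44,19+24,60),y),(bd(-44,19+24,17),y)])
E
```

```text
slide [139.5, -157.0, -96.6] drz -7.39
slide [139.2, -157.1, -26.6] drz -7.39
slide [138.9, -157.1, 16.4] drz -7.39
```

>>> step_arm(
  motion=[
    {"dr": [0, 0, 0], "slide": [0, 0, -45], "jaw": 30},
    {"dr": [0, 0, -1.2], "slide": [12, -14, -97], "jaw": 30},
    {"dr": [0, 0, -2.4], "slide": [40, -45, -97], "jaw": 30},
    {"dr": [0, 0, -3.6], "slide": [70, -79, -97], "jaw": 30},
    {"dr": [0, 0, -4.8], "slide": [100, -112, -97], "jaw": 30},
    {"dr": [0, 0, -6.1], "slide": [125, -140, -97], "jaw": 30},
    {"dr": [0, 0, -7.4], "slide": [139, -157, -97], "jaw": 30},
    {"dr": [0, 0, -7.4], "slide": [139, -157, -97], "jaw": 30},
  ],
)

```text
clock: 11.45
position: [570.3, -32.2, 131.6]
ee_rot: [0.748, -0.664, 0.0, -0.0]
contact_force: [-1.0, -0.3, -1.3]
gripper_width: 36.8
grasp_force: 60.5
```

```bash
python3 - <<'E'
from m import *
y=YAW+np.pi/2
rows([(bd(-44,19+24,17),y)])
print(arm.read_state()["grasp_force"])
c,im=shot("wrist","wF"); pickle.dump(c,open("cF.pkl","wb"))
E
```

```text
slide [-0.6, 1.2, 114.6] drz -0.01
60.486531257629395
```

View pics/wF.png

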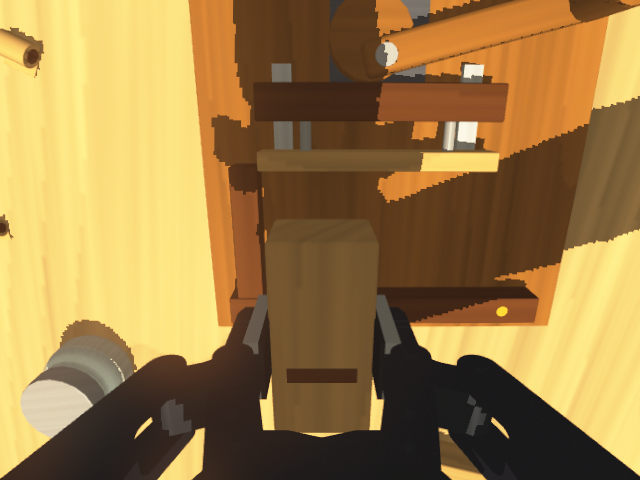

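Held body square between the fingers, its end edge about row 241 (268–378). Pad lower edge row 171, fence inner top edge about row 298, stop inner edge about col 261.

```bash
python3 - <<'E'
from m import *
c=pickle.load(open("cF.pkl","rb"))
th=YAW;B=np.array([[np.cos(th),np.sin(th)],[-np.sin(th),np.cos(th)]])
L=lambda uv,z:((plane(c,uv,z)[:,:2]-COR)@B.T).round(1).tolist()
print("tcp",((arm.read_state()["position"][:2]-COR)@B.T).round(1))
for z in(152,157):print("end",L([(268,242),(378,242)],z))
print("fence",L([(236,298),(450,297),(537,297)],32),"pad",L([(258,172),(498,171)],36),"stop",L([(260,200),(265,290)],32))
im=cv2.imread("pics/wF.png")
cv2.imwrite("pics/zF.png",cv2.resize(im[140:330,195:555],(792,418),interpolation=cv2.INTER_CUBIC))
E
```

```text
tcp [-43.8  41.5]
end [[-82.4, 23.0], [-82.4, 59.9]]
end [[-84.2, 23.8], [-84.1, 59.1]]
fence [[0.1, -19.1], [-0.3, 131.1], [0.1, 193.3]] pad [[-88.5, 1.8], [-89.1, 150.8]] stop [[-69.9, 1.5], [-6.1, 1.6]]
```

View pics/zF.png

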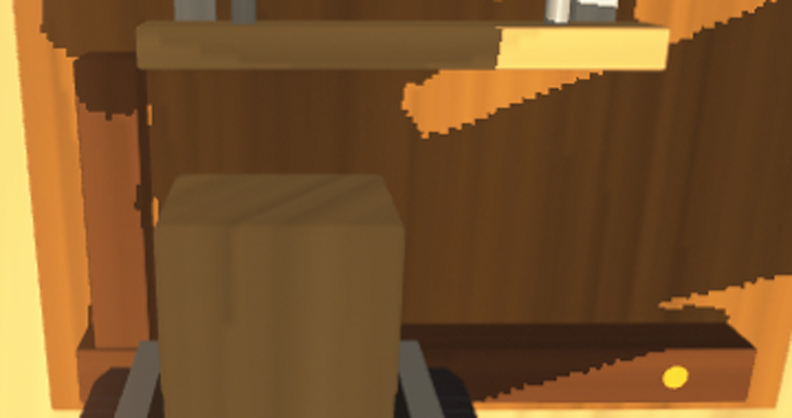

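Fence at 0, pad at -88.8, stop about +1 and the body centred about -43.5: all consistent. Lower, release, lift and nudge.

>>> step_arm(
  motion=[
    {"dr": [0, 0, 0], "slide": [0, 1.5, 45], "jaw": 30},
    {"dr": [0, 0, 0], "slide": [0, 1.5, 85], "jaw": 30},
    {"dr": [0, 0, 0], "slide": [0, 1.5, 105], "jaw": 30},
    {"dr": [0, 0, 0], "slide": [0, 1.5, 113], "jaw": 30},
    {"dr": [0, 0, 0], "slide": [0, 1.5, 113.5], "jaw": 30},
    {"dr": [0, 0, 0], "slide": [0, 1.5, 113.5], "jaw": 44},
    {"dr": [0, 0, 0], "slide": [0, 1.5, 113.5], "jaw": 44},
    {"dr": [0, 0, 0], "slide": [0, 1.5, 90], "jaw": 44},
  ],
)

```text
clock: 12.5
position: [568.0, -31.1, 40.4]
ee_rot: [0.749, -0.663, -0.001, 0.001]
contact_force: [0.4, 0.2, -0.1]
gripper_width: 44.3
grasp_force: 0.0
```

>>> step_arm(
  motion=[
    {"dr": [0, 0, 0], "slide": [0, 0, -35], "jaw": 44},
    {"dr": [0, 0, 0], "slide": [0, 20, -45], "jaw": 20},
    {"dr": [0, 0, 0], "slide": [0, 50, -35], "jaw": 0},
    {"dr": [0, 0, 0], "slide": [0, 50, 0], "jaw": 0},
    {"dr": [0, 0, 0], "slide": [0, 50, 15], "jaw": 0},
    {"dr": [0, 0, 0], "slide": [0, 50, 15], "jaw": 0},
    {"dr": [0, 0, 0], "slide": [0, 42, 15], "jaw": 0},
    {"dr": [0, 0, 0], "slide": [0, 36, 15], "jaw": 0},
  ],
)

```text
clock: 13.5
position: [535.2, -35.0, 27.3]
ee_rot: [0.749, -0.662, 0.001, -0.001]
contact_force: [-0.0, 0.1, 0.0]
gripper_width: -0.1
grasp_force: 0.0
```

```bash
python3 - <<'E'
from m import *
th=YAW;B=np.array([[np.cos(th),np.sin(th)],[-np.sin(th),np.cos(th)]])
s=arm.read_state();print("tcp",((s["position"][:2]-COR)@B.T).round(1),s["position"][2],s["contact_force"])
c,im=shot("wrist","wG"); pickle.dump(c,open("cG.pkl","wb"))
E
```

```text
tcp [-43.3  77. ] 27.269211958467242 [-0.03744718  0.10114774  0.00831467]
```

View pics/wG.png

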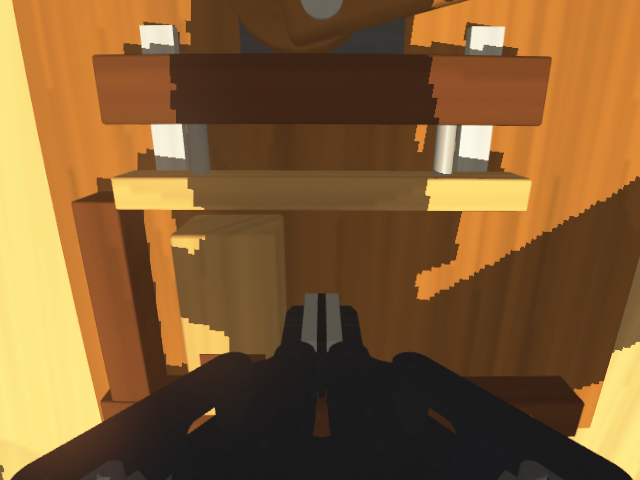

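Body stands between pad and fence with a gap of about 20 mm to the stop (top face cols 172–285). Pushing.

>>> step_arm(
  motion=[
    {"dr": [0, 0, 0], "slide": [0, -5, 4], "jaw": 0},
    {"dr": [0, 0, 0], "slide": [0, -9, 4], "jaw": 0},
    {"dr": [0, 0, 0], "slide": [0, -13, 4], "jaw": 0},
    {"dr": [0, 0, 0], "slide": [0, -17, 4], "jaw": 0},
    {"dr": [0, 0, 0], "slide": [0, -20, 4], "jaw": 0},
    {"dr": [0, 0, 0], "slide": [0, -22, 4], "jaw": 0},
    {"dr": [0, 0, 0], "slide": [0, -23, 4], "jaw": 0},
    {"dr": [0, 0, 0], "slide": [0, -23, 4], "jaw": 0},
  ],
)

```text
clock: 14.55
position: [556.3, -32.5, 22.3]
ee_rot: [0.749, -0.663, 0.0, -0.0]
contact_force: [-0.4, 0.4, -0.9]
gripper_width: -0.1
grasp_force: 0.1
```

>>> step_arm(
  motion=[
    {"dr": [0, 0, 0], "slide": [0, -0.5, 0], "jaw": 0},
    {"dr": [0, 0, 0], "slide": [0, -1, 0], "jaw": 0},
    {"dr": [0, 0, 0], "slide": [0, -1.5, 0], "jaw": 0},
    {"dr": [0, 0, 0], "slide": [0, -2, 0], "jaw": 0},
    {"dr": [0, 0, 0], "slide": [0, -2, 0], "jaw": 0},
    {"dr": [0, 0, 0], "slide": [0, -2, 0], "jaw": 0},
    {"dr": [0, 0, 0], "slide": [0, -2, 0], "jaw": 0},
    {"dr": [0, 0, 0], "slide": [0, -2, 0], "jaw": 0},
  ],
)

```text
clock: 15.55
position: [558.3, -32.3, 22.3]
ee_rot: [0.749, -0.663, 0.0, -0.0]
contact_force: [0.5, -0.8, 0.7]
gripper_width: 0.0
grasp_force: 0.1
```

```bash
cat >> m.py <<'E'
B2=np.array([[np.cos(YAW),np.sin(YAW)],[-np.sin(YAW),np.cos(YAW)]])
L=lambda c,uv,z:((plane(c,uv,z)[:,:2]-COR)@B2.T).round(1)
def where():
    s=arm.read_state();print("tcp",((s["position"][:2]-COR)@B2.T).round(1),s["position"][2].round(1),"F board",(B2@s["contact_force"][:2]).round(1),"t",s["clock"])
E
python3 - <<'E'
from m import *
where()
c,im=shot("wrist","wH"); pickle.dump(c,open("cH.pkl","wb"))
E
```

```text
tcp [-43.3  53.8] 22.3 F board [-0.8 -0.4] t 15.55
```

View pics/wH.png

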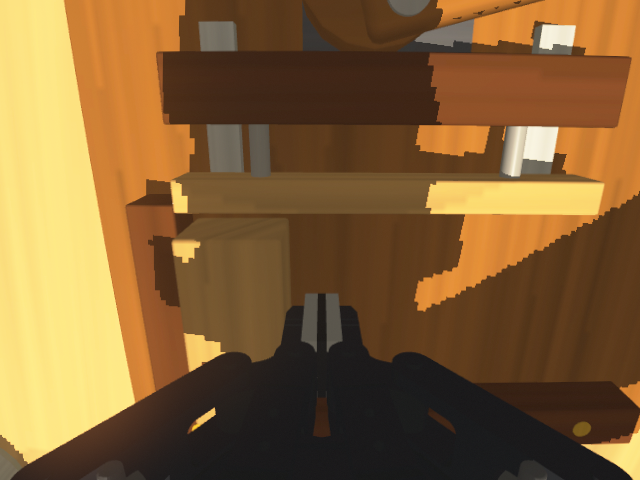

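Body now almost at the stop (top face cols 172–289, stop inner edge about 178).

```bash
python3 - <<'E'
from m import *
c=pickle.load(open("cH.pkl","rb"))
print("top face",L(c,[(172,241),(289,241),(290,300)],42).tolist(),"stop",L(c,[(166,206),(178,290),(184,340)],32).tolist(),"pad",L(c,[(174,212),(603,214)],36).tolist())
E
```

```text
top face [[-81.1, 2.3], [-81.2, 41.9], [-59.0, 41.7]] stop [[-90.8, -2.5], [-57.9, -2.0], [-35.8, -2.2]] pad [[-89.7, 1.7], [-89.3, 151.8]]
```

>>> step_arm(
  motion=[
    {"dr": [0, 0, 0], "slide": [0, -0.5, 0], "jaw": 0},
    {"dr": [0, 0, 0], "slide": [0, -1, 0], "jaw": 0},
    {"dr": [0, 0, 0], "slide": [0, -1.5, 0], "jaw": 0},
    {"dr": [0, 0, 0], "slide": [0, -2, 0], "jaw": 0},
    {"dr": [0, 0, 0], "slide": [0, -2.5, 0], "jaw": 0},
    {"dr": [0, 0, 0], "slide": [0, -3, 0], "jaw": 0},
    {"dr": [0, 0, 0], "slide": [0, -3, 0], "jaw": 0},
    {"dr": [0, 0, 0], "slide": [0, -3, 0], "jaw": 0},
  ],
)

```text
clock: 16.6
position: [559.8, -32.0, 22.1]
ee_rot: [0.749, -0.663, -0.001, 0.001]
contact_force: [-5.1, 1.2, 3.1]
gripper_width: 0.0
grasp_force: 2.4
```

>>> step_arm(
  motion=[
    {"dr": [0, 0, 0], "slide": [0, -0.3, 0], "jaw": 0},
    {"dr": [0, 0, 0], "slide": [0, -0.6, 0], "jaw": 0},
    {"dr": [0, 0, 0], "slide": [0, -1, 0], "jaw": 0},
    {"dr": [0, 0, 0], "slide": [0, -1, 0], "jaw": 0},
    {"dr": [0, 0, 0], "slide": [0, -1, 0], "jaw": 0},
    {"dr": [0, 0, 0], "slide": [0, -1, 0], "jaw": 0},
    {"dr": [0, 0, 0], "slide": [0, -1, 0], "jaw": 0},
    {"dr": [0, 0, 0], "slide": [0, -1, 0], "jaw": 0},
  ],
)

```text
clock: 17.6
position: [559.8, -32.0, 22.1]
ee_rot: [0.749, -0.663, -0.002, 0.002]
contact_force: [-7.1, 1.6, 4.6]
gripper_width: 0.3
grasp_force: 3.4
```

```bash
python3 - <<'E'
from m import *
where()
E
```

```text
tcp [-43.3  52.3] 22.1 F board [2.5 6.9] t 17.6
```

Contact: TCP y=52.3 with 7 N on the stop, so the body is home and the finger half-width is 14.3. My picture budget is nearly spent, so I'll fit the poses numerically (outline plus slot edges).

```bash
cat > fit.py <<'E'
from m import *
from scipy.optimize import minimize
def seg(a,b,n): return a+(b-a)*np.linspace(0,1,n)[:,None]
def loop(q,n): return np.vstack([seg(q[i],q[(i+1)%4],n) for i in range(4)])
OUT=loop(np.array([[-40,-19],[40,-19],[40,19],[-40,19.]]),25)
SL=loop(np.array([[-2.5,-12.5],[2.5,-12.5],[2.5,12.5],[-2.5,12.5]])+[12.3,0],10)
MOD=np.vstack([OUT,SL,SL])
def fit(c,im,p0,z=30,rng=(12,12,.2),cap=6,n=60,seed=0):
    "p0=(x,y,theta) of the centre, slot towards +theta; returns pose and mean edge distance in px"
    e=cv2.Canny(cv2.GaussianBlur(im,(3,3),0),40,110); dt=np.minimum(cv2.distanceTransform(255-e,cv2.DIST_L2,5),cap)
    def f(p):
        a=p[2];Q=MOD@np.array([[np.cos(a),np.sin(a)],[-np.sin(a),np.cos(a)]])+p[:2]
        uv=proj(c,np.c_[Q,np.full(len(Q),z)]).astype(np.float32)
        return cv2.remap(dt,uv[:,0].reshape(-1,1),uv[:,1].reshape(-1,1),cv2.INTER_LINEAR,borderValue=cap).mean()
    r=np.random.default_rng(seed);S=np.vstack([p0,np.array(p0)+r.uniform(-1,1,(n*8,3))*rng])
    S=S[np.argsort([f(s) for s in S])[:10]]
    b=min((minimize(f,s,method="Nelder-Mead",options=dict(initial_simplex=s+np.vstack([np.zeros(3),np.diag([2,2,.03])]))) for s in S),key=lambda o:o.fun)
    return b.x.round(3),round(b.fun,2)
E
python3 - <<'E'
from fit import *
g=lambda n:cv2.imread(f"pics/{n}.png")
c,d,e=[pickle.load(open(f"c{x}.pkl","rb")) for x in "CDE"]
r=np.radians
print(fit(c,g("wC"),(585,179,r(37.7))),fit(d,g("wD"),(585,179,r(37.7))),fit(e,g("wE"),(585,179,r(37.7))))
print(fit(d,g("wD"),(441,178.5,r(-10.3))),fit(c,g("wC"),(441,178.5,r(-10.3))))
t=cam("top")
for p in((585,179,r(37.7)),(441,178.5,r(-10.3)),(587,326,r(5)),(452,307,0)): print(fit(t,g("top0"),p,cap=3))
print(r([37.7,-10.3]),r(37.7))
E
```

```text
(array([585.956, 179.668,   0.641]), np.float64(1.07)) (array([585.553, 179.522,   0.638]), np.float64(0.36)) (array([585.671, 178.972,   0.663]), np.float64(1.98))
(array([ 4.41166e+02,  1.79057e+02, -2.12000e-01]), np.float64(1.1)) (array([ 4.41925e+02,  1.77910e+02, -1.42000e-01]), np.float64(2.11))
(array([584.345, 168.853,   0.596]), np.float64(0.97))
(array([ 4.39723e+02,  1.68072e+02, -1.09000e-01]), np.float64(1.06))
(array([5.85906e+02, 3.30140e+02, 1.09000e-01]), np.float64(1.03))
(array([ 4.50860e+02,  3.10267e+02, -5.00000e-02]), np.float64(1.01))
[ 0.65798913 -0.17976891] 0.6579891280018623
```

```bash
python3 - <<'E'
from m import *
y=YAW+np.pi/2
rows([(np.array([500,235,330]),y)])
E
```

```text
slide [-272.3, 28.5, -307.8] drz 0.01
```

>>> step_arm(
  motion=[
    {"dr": [0, 0, 0], "slide": [0, 4, 0], "jaw": 0},
    {"dr": [0, 0, 0], "slide": [0, 4, -50], "jaw": 0},
    {"dr": [0, 0, 0], "slide": [-15, 6, -105], "jaw": 20},
    {"dr": [0, 0, 0], "slide": [-50, 9, -155], "jaw": 40},
    {"dr": [0, 0, 0], "slide": [-90, 12, -200], "jaw": 60},
    {"dr": [0, 0, 0], "slide": [-135, 16, -240], "jaw": 60},
    {"dr": [0, 0, 0], "slide": [-180, 20, -275], "jaw": 60},
    {"dr": [0, 0, 0], "slide": [-230, 25, -300], "jaw": 60},
  ],
)

```text
clock: 18.6
position: [510.1, 195.2, 325.1]
ee_rot: [0.749, -0.663, 0.001, -0.003]
contact_force: [0.0, 1.3, -1.1]
gripper_width: 59.8
grasp_force: 0.0
```

>>> step_arm(
  motion=[
    {"dr": [0, 0, 0], "slide": [-40, 3, -8], "jaw": 60},
    {"dr": [0, 0, 0], "slide": [-40, 3, -8], "jaw": 60},
    {"dr": [0, 0, 0], "slide": [-40, 3, -8], "jaw": 60},
    {"dr": [0, 0, 0], "slide": [-40, 3, -8], "jaw": 60},
    {"dr": [0, 0, 0], "slide": [-40, 3, -8], "jaw": 60},
    {"dr": [0, 0, 0], "slide": [-40, 3, -8], "jaw": 60},
    {"dr": [0, 0, 0], "slide": [-40, 3, -8], "jaw": 60},
    {"dr": [0, 0, 0], "slide": [-40, 3, -8], "jaw": 60},
  ],
)

```text
clock: 19.6
position: [501.5, 232.7, 330.3]
ee_rot: [0.749, -0.663, -0.0, -0.0]
contact_force: [-0.0, -0.5, -0.5]
gripper_width: 60.1
grasp_force: 0.0
```

```bash
python3 - <<'E'
from fit import *
c,im=shot("wrist","wI"); pickle.dump(c,open("cI.pkl","wb"))
R0=dict(rng=(20,20,.3))
for n,p in dict(B=(441,178.5,-.2),C=(587,329,.05),Cf=(587,329,3.2),D=(452,309,0),Df=(452,309,3.1)).items(): print(n,*fit(c,im,p,**R0),proj(c,[[*p[:2],30]]).round())
b=fit(c,im,(441,178.5,-.2),**R0)[0]
rows([(np.r_[b[:2],95],b[2]+np.pi/2),(np.r_[b[:2],5],b[2]+np.pi/2)])
E
```

```text
B [449.308 196.398  -0.715] 2.96 [[381. 142.]]
C [5.85553e+02 3.30937e+02 1.17000e-01] 1.69 [[244. 252.]]
Cf [610.018 333.881   3.264] 2.65 [[244. 252.]]
D [ 4.52732e+02  3.10956e+02 -1.70000e-02] 1.71 [[355. 249.]]
Df [460.321 291.379   3.634] 2.78 [[355. 249.]]
slide [29.7, 56.3, 235.3] drz -5.25
slide [29.7, 56.3, 325.3] drz -5.25
```

```bash
python3 - <<'E'
from fit import *
c=pickle.load(open("cI.pkl","rb")); im=cv2.imread("pics/wI.png")
for s in range(3):
  print(fit(c,im,(441,178.5,-.2),rng=(45,45,.8),n=300,seed=s),fit(c,im,(441,178.5,-.2),rng=(6,6,.15),seed=s))
h=cv2.cvtColor(im,cv2.COLOR_BGR2HSV); print([im[int(v),int(u)].tolist() for u,v in proj(c,[[441,178.5,30],[452,177,30],[415,184,30],[470,190,30],[500,178,0],[441,140,0],[441,215,0]])])
E
```

```text
(array([449.372, 196.403,  -0.715]), np.float64(2.96)) (array([ 4.41345e+02,  1.79064e+02, -1.81000e-01]), np.float64(3.11))
(array([449.352, 196.415,  -0.716]), np.float64(2.96)) (array([ 4.41398e+02,  1.79085e+02, -1.82000e-01]), np.float64(3.11))
(array([449.279, 196.339,  -0.708]), np.float64(2.96)) (array([ 4.41415e+02,  1.79072e+02, -1.81000e-01]), np.float64(3.11))
[[27, 52, 70], [12, 27, 43], [26, 49, 68], [28, 54, 74], [83, 153, 201], [30, 54, 71], [31, 59, 78]]
```

B lies in the arm's shadow, but the dark slot pixel is at the expected place and the local fit (441.3,179,-0.18) agrees with the earlier (441.2,179,-0.21). Not moved. Going there.

```bash
python3 - <<'E'
from fit import *
rows([(np.array([441.3,179,95]),-.19+np.pi/2)])
E
```

```text
slide [46.0, 66.3, 235.3] drz -9.01
```

>>> step_arm(
  motion=[
    {"dr": [0, 0, -1.2], "slide": [6, 9, 35], "jaw": 60},
    {"dr": [0, 0, -2.4], "slide": [12, 18, 70], "jaw": 60},
    {"dr": [0, 0, -3.6], "slide": [18, 27, 105], "jaw": 60},
    {"dr": [0, 0, -4.8], "slide": [24, 36, 140], "jaw": 60},
    {"dr": [0, 0, -6], "slide": [31, 45, 175], "jaw": 60},
    {"dr": [0, 0, -7.2], "slide": [38, 55, 205], "jaw": 60},
    {"dr": [0, 0, -8.4], "slide": [46, 66, 235], "jaw": 60},
    {"dr": [0, 0, -9], "slide": [46, 66, 235], "jaw": 60},
  ],
)

```text
clock: 20.65
position: [439.5, 177.3, 93.1]
ee_rot: [0.996, -0.094, -0.002, 0.002]
contact_force: [-0.4, 0.5, 0.6]
gripper_width: 60.2
grasp_force: 0.0
```

```bash
python3 - <<'E'
from fit import *
c,im=shot("wrist","wJ"); pickle.dump(c,open("cJ.pkl","wb"))
print(fit(c,im,(441.3,179,-.19),rng=(6,6,.15)))
rows([(np.array([441.3,179,5]),-.19+np.pi/2)])
E
```

```text
(array([ 4.41524e+02,  1.78859e+02, -1.98000e-01]), np.float64(1.91))
slide [0.5, -0.9, 89.3] drz 0.02
```

>>> step_arm(
  motion=[
    {"dr": [0, 0, 0], "slide": [0.5, -1, 35], "jaw": 60},
    {"dr": [0, 0, 0], "slide": [0.5, -1, 70], "jaw": 60},
    {"dr": [0, 0, 0], "slide": [0.5, -1, 89], "jaw": 60},
    {"dr": [0, 0, 0], "slide": [0.5, -1, 89], "jaw": 40},
    {"dr": [0, 0, 0], "slide": [0.5, -1, 89], "jaw": 30},
    {"dr": [0, 0, 0], "slide": [0.5, -1, 89], "jaw": 30},
    {"dr": [0, 0, 0], "slide": [0.5, -1, 89], "jaw": 30},
    {"dr": [0, 0, 0], "slide": [0.5, -1, 60], "jaw": 30},
  ],
)

```text
clock: 21.7
position: [441.1, 179.0, 34.5]
ee_rot: [0.995, -0.096, -0.002, 0.002]
contact_force: [0.2, 0.5, -0.5]
gripper_width: 37.2
grasp_force: 61.9
```

```bash
python3 - <<'E'
from m import *
y=YAW+np.pi/2
rows([(bd(-44,57+24,130),y)])
E
```

```text
slide [129.5, 194.3, -95.3] drz 9.01
```

>>> step_arm(
  motion=[
    {"dr": [0, 0, 0.6], "slide": [0, 0, -50], "jaw": 30},
    {"dr": [0, 0, 1.8], "slide": [10, 16, -95], "jaw": 30},
    {"dr": [0, 0, 3.0], "slide": [31, 47, -95], "jaw": 30},
    {"dr": [0, 0, 4.2], "slide": [53, 79, -95], "jaw": 30},
    {"dr": [0, 0, 5.4], "slide": [75, 112, -95], "jaw": 30},
    {"dr": [0, 0, 6.6], "slide": [97, 145, -95], "jaw": 30},
    {"dr": [0, 0, 7.8], "slide": [115, 173, -95], "jaw": 30},
    {"dr": [0, 0, 9.0], "slide": [129.5, 194, -95], "jaw": 30},
  ],
)

```text
clock: 22.7
position: [532.6, -36.6, 130.6]
ee_rot: [0.747, -0.665, 0.0, -0.0]
contact_force: [0.7, -0.0, -0.4]
gripper_width: 37.2
grasp_force: 62.1
```

```bash
python3 - <<'E'
from m import *
y=YAW+np.pi/2
s=arm.read_state();print(s["gripper_width"],s["grasp_force"])
rows([(bd(-44,57+24,17.5),y)])
E
```

```text
37.18189822576459 62.06283688545227
slide [-0.5, 1.2, 113.1] drz -0.03
```

>>> step_arm(
  motion=[
    {"dr": [0, 0, 0], "slide": [-0.5, 1, 45], "jaw": 30},
    {"dr": [0, 0, 0], "slide": [-0.5, 1, 85], "jaw": 30},
    {"dr": [0, 0, 0], "slide": [-0.5, 1, 105], "jaw": 30},
    {"dr": [0, 0, 0], "slide": [-0.5, 1, 112.5], "jaw": 30},
    {"dr": [0, 0, 0], "slide": [-0.5, 1, 113], "jaw": 30},
    {"dr": [0, 0, 0], "slide": [-0.5, 1, 113], "jaw": 44},
    {"dr": [0, 0, 0], "slide": [-0.5, 1, 113], "jaw": 44},
    {"dr": [0, 0, 0], "slide": [-0.5, 1, 90], "jaw": 44},
  ],
)

```text
clock: 23.7
position: [530.2, -35.0, 39.3]
ee_rot: [0.749, -0.663, -0.001, 0.001]
contact_force: [-0.2, 0.3, 0.5]
gripper_width: 44.0
grasp_force: 0.0
```

>>> step_arm(
  motion=[
    {"dr": [0, 0, 0], "slide": [0, 0, -35], "jaw": 44},
    {"dr": [0, 0, 0], "slide": [0, 20, -45], "jaw": 20},
    {"dr": [0, 0, 0], "slide": [0, 46, -35], "jaw": 0},
    {"dr": [0, 0, 0], "slide": [0, 46, 0], "jaw": 0},
    {"dr": [0, 0, 0], "slide": [0, 46, 18], "jaw": 0},
    {"dr": [0, 0, 0], "slide": [0, 46, 18], "jaw": 0},
    {"dr": [0, 0, 0], "slide": [0, 42, 18], "jaw": 0},
    {"dr": [0, 0, 0], "slide": [0, 36, 18], "jaw": 0},
  ],
)

```text
clock: 24.7
position: [496.8, -39.0, 23.3]
ee_rot: [0.749, -0.662, 0.001, -0.001]
contact_force: [1.1, -0.1, -0.0]
gripper_width: 0.0
grasp_force: 0.0
```

```bash
python3 - <<'E'
from fit import *
where()
c,im=shot("wrist","wK"); pickle.dump(c,open("cK.pkl","wb"))
for y in (19,81): 
  for k in(0,np.pi):
    q=fit(c,im,(*bd(-42,y,42)[:2],YAW+k),z=42,rng=(8,8,.1)); print(y,"local",(B2@(q[0][:2]-COR)).round(1),(q[0][2]-YAW-k).round(3),q[1])
E
```

```text
tcp [-42.6 115.7] 23.3 F board [-0.2 -1.1] t 24.7
19 local [-41.7  19.6] 0.002 1.46
19 local [-41.7  19.7] 0.002 3.56
81 local [-45.1  73.3] 0.064 3.38
81 local [-40.6  79.9] -0.011 2.86
```

>>> step_arm(
  motion=[
    {"dr": [0, 0, 0], "slide": [0, -5, 0], "jaw": 0},
    {"dr": [0, 0, 0], "slide": [0, -10, 0], "jaw": 0},
    {"dr": [0, 0, 0], "slide": [0, -14, 0], "jaw": 0},
    {"dr": [0, 0, 0], "slide": [0, -18, 0], "jaw": 0},
    {"dr": [0, 0, 0], "slide": [0, -21, 0], "jaw": 0},
    {"dr": [0, 0, 0], "slide": [0, -24, 0], "jaw": 0},
    {"dr": [0, 0, 0], "slide": [0, -26, 0], "jaw": 0},
    {"dr": [0, 0, 0], "slide": [0, -27.5, 0], "jaw": 0},
  ],
)

```text
clock: 25.75
position: [522.0, -36.0, 22.2]
ee_rot: [0.749, -0.663, -0.001, 0.001]
contact_force: [-4.3, 0.3, 2.9]
gripper_width: -0.2
grasp_force: 2.0
```

```bash
python3 -c "
from m import *
where()"
```

```text
tcp [-42.6  90.3] 22.2 F board [0.9 4.2] t 25.75
```

```bash
python3 - <<'E'
from m import *
rows([(np.array([452.7,311,110]),-.017+np.pi/2)])
E
```

```text
slide [-352.8, 26.7, -87.8] drz -10.25
```

>>> step_arm(
  motion=[
    {"dr": [0, 0, 0], "slide": [0, 5, -10], "jaw": 0},
    {"dr": [0, 0, 0], "slide": [0, 5, -60], "jaw": 0},
    {"dr": [0, 0, -0.6], "slide": [-20, 5, -110], "jaw": 20},
    {"dr": [0, 0, -1.8], "slide": [-65, 9, -140], "jaw": 40},
    {"dr": [0, 0, -3], "slide": [-115, 13, -160], "jaw": 60},
    {"dr": [0, 0, -4.2], "slide": [-165, 17, -160], "jaw": 60},
    {"dr": [0, 0, -5.4], "slide": [-215, 21, -160], "jaw": 60},
    {"dr": [0, 0, -6.6], "slide": [-265, 24, -160], "jaw": 60},
  ],
)

```text
clock: 26.75
position: [466.4, 225.9, 183.5]
ee_rot: [0.966, -0.258, 0.001, -0.001]
contact_force: [0.7, -0.4, 0.7]
gripper_width: 60.0
grasp_force: 0.0
```

```bash
python3 - <<'E'
from m import *
rows([(np.array([452.7,311,100]),-.017+np.pi/2)])
E
```

```text
slide [-54.3, -66.8, 83.6] drz -3.61
```

>>> step_arm(
  motion=[
    {"dr": [0, 0, -1.2], "slide": [-18, -22, 28], "jaw": 60},
    {"dr": [0, 0, -2.4], "slide": [-36, -44, 56], "jaw": 60},
    {"dr": [0, 0, -3.6], "slide": [-54, -67, 84], "jaw": 60},
    {"dr": [0, 0, -3.6], "slide": [-54, -67, 84], "jaw": 60},
    {"dr": [0, 0, -3.6], "slide": [-54, -67, 84], "jaw": 60},
    {"dr": [0, 0, -3.6], "slide": [-54, -67, 84], "jaw": 60},
    {"dr": [0, 0, -3.6], "slide": [-54, -67, 84], "jaw": 60},
    {"dr": [0, 0, -3.6], "slide": [-54, -67, 84], "jaw": 60},
  ],
)

```text
clock: 27.75
position: [454.0, 309.1, 98.9]
ee_rot: [1.0, -0.013, 0.0, -0.0]
contact_force: [-1.2, 1.1, 0.4]
gripper_width: 60.3
grasp_force: 0.0
```

```bash
python3 - <<'E'
from fit import *
c,im=shot("wrist","wL"); pickle.dump(c,open("cL.pkl","wb"))
print(fit(c,im,(452.7,311,-.017),rng=(8,8,.2)),fit(c,im,(452.7,311,-.017),rng=(40,40,.6),n=200),fit(c,im,(585.6,331,.117),rng=(10,10,.2)))
rows([(np.array([452.7,311,5]),-.017+np.pi/2)])
E
```

```text
(array([ 4.52933e+02,  3.11310e+02, -2.50000e-02]), np.float64(1.46)) (array([ 4.52933e+02,  3.11284e+02, -2.50000e-02]), np.float64(1.46)) (array([5.86204e+02, 3.31002e+02, 9.60000e-02]), np.float64(4.45))
slide [-1.4, -1.8, 93.7] drz -0.06
```

>>> step_arm(
  motion=[
    {"dr": [0, 0, 0], "slide": [-1, -2, 35], "jaw": 60},
    {"dr": [0, 0, 0], "slide": [-1, -2, 70], "jaw": 60},
    {"dr": [0, 0, 0], "slide": [-1, -2, 93.5], "jaw": 60},
    {"dr": [0, 0, 0], "slide": [-1, -2, 93.5], "jaw": 40},
    {"dr": [0, 0, 0], "slide": [-1, -2, 93.5], "jaw": 30},
    {"dr": [0, 0, 0], "slide": [-1, -2, 93.5], "jaw": 30},
    {"dr": [0, 0, 0], "slide": [-1, -2, 93.5], "jaw": 30},
    {"dr": [0, 0, 0], "slide": [-1, -2, 60], "jaw": 30},
  ],
)

```text
clock: 28.8
position: [451.5, 309.9, 37.0]
ee_rot: [1.0, -0.012, -0.002, 0.002]
contact_force: [0.6, 0.3, -0.8]
gripper_width: 37.1
grasp_force: 62.6
```

```bash
python3 - <<'E'
from m import *
y=YAW+np.pi/2
rows([(bd(-44,95+24,130),y)])
E
```

```text
slide [50.5, 349.9, -91.8] drz 10.21
```

>>> step_arm(
  motion=[
    {"dr": [0, 0, 0], "slide": [0, 0, -50], "jaw": 30},
    {"dr": [0, 0, 1.2], "slide": [4, 25, -92], "jaw": 30},
    {"dr": [0, 0, 2.4], "slide": [11, 75, -92], "jaw": 30},
    {"dr": [0, 0, 3.6], "slide": [18, 125, -92], "jaw": 30},
    {"dr": [0, 0, 4.8], "slide": [26, 175, -92], "jaw": 30},
    {"dr": [0, 0, 6], "slide": [33, 225, -92], "jaw": 30},
    {"dr": [0, 0, 7.2], "slide": [40, 275, -92], "jaw": 30},
    {"dr": [0, 0, 8.4], "slide": [47, 325, -92], "jaw": 30},
  ],
)

```text
clock: 29.8
position: [492.0, -16.3, 131.0]
ee_rot: [0.825, -0.566, 0.0, -0.001]
contact_force: [0.5, 0.4, -0.8]
gripper_width: 37.0
grasp_force: 62.8
```

```bash
python3 - <<'E'
from m import *
y=YAW+np.pi/2
s=arm.read_state();print(s["gripper_width"],s["grasp_force"])
rows([(bd(-44,95+24,17.5),y)])
E
```

```text
36.97711831054666 62.78862476348877
slide [23.5, 7.4, 113.5] drz 1.78
```

>>> step_arm(
  motion=[
    {"dr": [0, 0, 1], "slide": [12, 4, 0], "jaw": 30},
    {"dr": [0, 0, 1.8], "slide": [23, 7, 0], "jaw": 30},
    {"dr": [0, 0, 1.8], "slide": [23, 7, 0], "jaw": 30},
    {"dr": [0, 0, 1.8], "slide": [23, 7, 0], "jaw": 30},
    {"dr": [0, 0, 1.8], "slide": [23, 7, 20], "jaw": 30},
    {"dr": [0, 0, 1.8], "slide": [23, 7, 60], "jaw": 30},
    {"dr": [0, 0, 1.8], "slide": [23, 7, 60], "jaw": 30},
    {"dr": [0, 0, 1.8], "slide": [23, 7, 60], "jaw": 30},
  ],
)

```text
clock: 30.8
position: [494.7, -38.2, 71.4]
ee_rot: [0.75, -0.662, 0.001, -0.0]
contact_force: [0.5, 0.1, -0.4]
gripper_width: 36.6
grasp_force: 62.7
```

```bash
python3 - <<'E'
from m import *
y=YAW+np.pi/2
where(); rows([(bd(-44,95+24,17.5),y)])
E
```

```text
tcp [-41.6 117.6] 71.4 F board [ 0.1 -0.5] t 30.8
slide [2.4, 1.5, 53.9] drz 0.03
```

>>> step_arm(
  motion=[
    {"dr": [0, 0, 0], "slide": [2, 1.5, 20], "jaw": 30},
    {"dr": [0, 0, 0], "slide": [2.5, 1.5, 40], "jaw": 30},
    {"dr": [0, 0, 0], "slide": [2.5, 1.5, 52], "jaw": 30},
    {"dr": [0, 0, 0], "slide": [2.5, 1.5, 54], "jaw": 30},
    {"dr": [0, 0, 0], "slide": [2.5, 1.5, 54], "jaw": 30},
    {"dr": [0, 0, 0], "slide": [2.5, 1.5, 54], "jaw": 44},
    {"dr": [0, 0, 0], "slide": [2.5, 1.5, 54], "jaw": 44},
    {"dr": [0, 0, 0], "slide": [2.5, 1.5, 31], "jaw": 44},
  ],
)

```text
clock: 31.8
position: [491.5, -41.6, 38.6]
ee_rot: [0.749, -0.663, -0.001, 0.001]
contact_force: [0.4, -0.0, 0.5]
gripper_width: 43.8
grasp_force: 0.0
```

>>> step_arm(
  motion=[
    {"dr": [0, 0, 0], "slide": [0, 0, -35], "jaw": 44},
    {"dr": [0, 0, 0], "slide": [0, 20, -45], "jaw": 20},
    {"dr": [0, 0, 0], "slide": [0, 46, -35], "jaw": 0},
    {"dr": [0, 0, 0], "slide": [0, 46, 0], "jaw": 0},
    {"dr": [0, 0, 0], "slide": [0, 46, 18], "jaw": 0},
    {"dr": [0, 0, 0], "slide": [0, 46, 18], "jaw": 0},
    {"dr": [0, 0, 0], "slide": [0, 42, 18], "jaw": 0},
    {"dr": [0, 0, 0], "slide": [0, 36, 18], "jaw": 0},
  ],
)

```text
clock: 32.8
position: [458.0, -45.5, 22.3]
ee_rot: [0.749, -0.662, 0.001, -0.001]
contact_force: [-0.0, 0.2, -0.1]
gripper_width: -0.1
grasp_force: 0.0
```

```bash
python3 - <<'E'
from fit import *
where()
c,im=shot("wrist","wM"); pickle.dump(c,open("cM.pkl","wb"))
for y in (19,57,119): 
  for k in(0,np.pi):
    q=fit(c,im,(*bd(-42,y,42)[:2],YAW+k),z=42,rng=(8,8,.1)); print(y,"local",(B2@(q[0][:2]-COR)).round(1),(q[0][2]-YAW-k).round(3),q[1])
E
```

```text
tcp [-44.4 154.9] 22.3 F board [ 0.2 -0. ] t 32.8
19 local [-43.1  20.3] -0.025 4.14
19 local [-44.1  24.1] -0.156 4.49
57 local [-41.   57.4] -0.002 3.67
57 local [-41.1  57.5] -0.004 1.6
119 local [-48.  112.1] 0.078 3.49
119 local [-43.5 119. ] -0.008 2.93
```

>>> step_arm(
  motion=[
    {"dr": [0, 0, 0], "slide": [0, -5, 0], "jaw": 0},
    {"dr": [0, 0, 0], "slide": [0, -10, 0], "jaw": 0},
    {"dr": [0, 0, 0], "slide": [0, -15, 0], "jaw": 0},
    {"dr": [0, 0, 0], "slide": [0, -19, 0], "jaw": 0},
    {"dr": [0, 0, 0], "slide": [0, -22, 0], "jaw": 0},
    {"dr": [0, 0, 0], "slide": [0, -25, 0], "jaw": 0},
    {"dr": [0, 0, 0], "slide": [0, -27, 0], "jaw": 0},
    {"dr": [0, 0, 0], "slide": [0, -28.7, 0], "jaw": 0},
  ],
)

```text
clock: 33.85
position: [484.4, -42.4, 21.1]
ee_rot: [0.749, -0.663, -0.001, 0.001]
contact_force: [-4.3, 0.8, 3.5]
gripper_width: 0.2
grasp_force: 2.2
```

```bash
python3 -c "
from m import *
where()
rows([(np.array([586,331,110]),.117+np.pi/2)])"
```

```text
tcp [-44.5 128.4] 21.1 F board [1.3 4.2] t 33.85
slide [-358.2, -146.1, -89.2] drz -11.21
```

>>> step_arm(
  motion=[
    {"dr": [0, 0, 0], "slide": [0, 5, -10], "jaw": 0},
    {"dr": [0, 0, 0], "slide": [0, 5, -60], "jaw": 0},
    {"dr": [0, 0, -0.6], "slide": [-20, 0, -110], "jaw": 20},
    {"dr": [0, 0, -1.8], "slide": [-65, -25, -140], "jaw": 40},
    {"dr": [0, 0, -3], "slide": [-115, -46, -160], "jaw": 60},
    {"dr": [0, 0, -4.2], "slide": [-165, -67, -160], "jaw": 60},
    {"dr": [0, 0, -5.4], "slide": [-215, -88, -160], "jaw": 60},
    {"dr": [0, 0, -6.6], "slide": [-265, -108, -160], "jaw": 60},
  ],
)

```text
clock: 34.85
position: [560.7, 235.9, 182.5]
ee_rot: [0.966, -0.258, 0.001, -0.001]
contact_force: [0.5, 0.1, 0.8]
gripper_width: 60.0
grasp_force: 0.0
```

```bash
python3 - <<'E'
from m import *
rows([(np.array([586,331,100]),.117+np.pi/2)])
E
```

```text
slide [-25.5, -94.9, 82.7] drz -4.57
```

>>> step_arm(
  motion=[
    {"dr": [0, 0, -1.2], "slide": [-6, -24, 20], "jaw": 60},
    {"dr": [0, 0, -2.4], "slide": [-12, -48, 40], "jaw": 60},
    {"dr": [0, 0, -3.6], "slide": [-19, -72, 60], "jaw": 60},
    {"dr": [0, 0, -4.6], "slide": [-25.5, -95, 82], "jaw": 60},
    {"dr": [0, 0, -4.6], "slide": [-25.5, -95, 82], "jaw": 60},
    {"dr": [0, 0, -4.6], "slide": [-25.5, -95, 82], "jaw": 60},
    {"dr": [0, 0, -4.6], "slide": [-25.5, -95, 82], "jaw": 60},
    {"dr": [0, 0, -4.6], "slide": [-25.5, -95, 82], "jaw": 60},
  ],
)

```text
clock: 35.85
position: [586.3, 328.5, 100.5]
ee_rot: [0.998, 0.057, 0.001, -0.001]
contact_force: [0.0, 0.2, 0.6]
gripper_width: 60.2
grasp_force: 0.0
```

```bash
python3 - <<'E'
from fit import *
c,im=shot("wrist","wN"); pickle.dump(c,open("cN.pkl","wb"))
print(fit(c,im,(586,331,.117),rng=(8,8,.2)),fit(c,im,(586,331,.117),rng=(40,40,.6),n=200))
rows([(np.array([586,331,5]),.117+np.pi/2)])
E
```

```text
(array([5.85812e+02, 3.30812e+02, 1.10000e-01]), np.float64(2.22)) (array([5.85809e+02, 3.30823e+02, 1.11000e-01]), np.float64(2.22))
slide [-0.0, -2.4, 95.3] drz -0.02
```

>>> step_arm(
  motion=[
    {"dr": [0, 0, 0], "slide": [0, -2, 35], "jaw": 60},
    {"dr": [0, 0, 0], "slide": [0, -2.4, 70], "jaw": 60},
    {"dr": [0, 0, 0], "slide": [0, -2.4, 95], "jaw": 60},
    {"dr": [0, 0, 0], "slide": [0, -2.4, 95], "jaw": 40},
    {"dr": [0, 0, 0], "slide": [0, -2.4, 95], "jaw": 30},
    {"dr": [0, 0, 0], "slide": [0, -2.4, 95], "jaw": 30},
    {"dr": [0, 0, 0], "slide": [0, -2.4, 95], "jaw": 30},
    {"dr": [0, 0, 0], "slide": [0, -2.4, 60], "jaw": 30},
  ],
)

```text
clock: 36.9
position: [583.8, 329.9, 37.1]
ee_rot: [0.998, 0.057, -0.003, 0.002]
contact_force: [0.3, 0.1, -0.1]
gripper_width: 36.7
grasp_force: 62.0
```

```bash
python3 - <<'E'
from m import *
y=YAW+np.pi/2
rows([(bd(-44,133+24,130),y)])
E
```

```text
slide [-170.5, 358.4, -90.8] drz 11.21
```

>>> step_arm(
  motion=[
    {"dr": [0, 0, 0], "slide": [0, 0, -50], "jaw": 30},
    {"dr": [0, 0, 1.2], "slide": [-12, 25, -91], "jaw": 30},
    {"dr": [0, 0, 2.4], "slide": [-36, 75, -91], "jaw": 30},
    {"dr": [0, 0, 3.6], "slide": [-59, 125, -91], "jaw": 30},
    {"dr": [0, 0, 4.8], "slide": [-83, 175, -91], "jaw": 30},
    {"dr": [0, 0, 6], "slide": [-107, 225, -91], "jaw": 30},
    {"dr": [0, 0, 7.2], "slide": [-131, 275, -91], "jaw": 30},
    {"dr": [0, 0, 8.4], "slide": [-152, 320, -91], "jaw": 30},
  ],
)

```text
clock: 37.9
position: [470.7, -5.7, 131.1]
ee_rot: [0.862, -0.507, 0.001, -0.001]
contact_force: [0.9, -0.9, -0.4]
gripper_width: 37.0
grasp_force: 62.1
```

```bash
python3 - <<'E'
from m import *
y=YAW+np.pi/2
s=arm.read_state();print(s["gripper_width"],s["grasp_force"])
rows([(bd(-44,133+24,70),y)])
E
```

```text
36.959077985967795 62.068727016448975
slide [27.5, 32.3, 61.0] drz 2.77
```

>>> step_arm(
  motion=[
    {"dr": [0, 0, 1.2], "slide": [12, 14, 0], "jaw": 30},
    {"dr": [0, 0, 2.4], "slide": [24, 28, 0], "jaw": 30},
    {"dr": [0, 0, 2.8], "slide": [27.5, 32.5, 0], "jaw": 30},
    {"dr": [0, 0, 2.8], "slide": [27.5, 32.5, 0], "jaw": 30},
    {"dr": [0, 0, 2.8], "slide": [27.5, 32.5, 20], "jaw": 30},
    {"dr": [0, 0, 2.8], "slide": [27.5, 32.5, 60], "jaw": 30},
    {"dr": [0, 0, 2.8], "slide": [27.5, 32.5, 60], "jaw": 30},
    {"dr": [0, 0, 2.8], "slide": [27.5, 32.5, 60], "jaw": 30},
  ],
)

```text
clock: 38.9
position: [457.8, -43.7, 71.4]
ee_rot: [0.749, -0.662, 0.001, -0.001]
contact_force: [1.6, 1.0, -0.4]
gripper_width: 37.1
grasp_force: 62.1
```

```bash
python3 - <<'E'
from m import *
y=YAW+np.pi/2
where(); rows([(bd(-44,133+24,17.5),y)])
E
```

```text
tcp [-42.5 155. ] 71.4 F board [ 0.8 -1.7] t 38.9
slide [1.4, 2.1, 53.9] drz 0.02
```

>>> step_arm(
  motion=[
    {"dr": [0, 0, 0], "slide": [1.5, 2, 20], "jaw": 30},
    {"dr": [0, 0, 0], "slide": [1.5, 2, 40], "jaw": 30},
    {"dr": [0, 0, 0], "slide": [1.5, 2, 52], "jaw": 30},
    {"dr": [0, 0, 0], "slide": [1.5, 2, 54], "jaw": 30},
    {"dr": [0, 0, 0], "slide": [1.5, 2, 54], "jaw": 30},
    {"dr": [0, 0, 0], "slide": [1.5, 2, 54], "jaw": 44},
    {"dr": [0, 0, 0], "slide": [1.5, 2, 54], "jaw": 44},
    {"dr": [0, 0, 0], "slide": [1.5, 2, 31], "jaw": 44},
  ],
)

```text
clock: 39.9
position: [453.8, -46.0, 38.7]
ee_rot: [0.749, -0.663, -0.001, 0.001]
contact_force: [1.0, -0.1, -0.3]
gripper_width: 43.7
grasp_force: 0.0
```

>>> step_arm(
  motion=[
    {"dr": [0, 0, 0], "slide": [0, 0, -35], "jaw": 44},
    {"dr": [0, 0, 0], "slide": [0, 20, -45], "jaw": 20},
    {"dr": [0, 0, 0], "slide": [0, 46, -35], "jaw": 0},
    {"dr": [0, 0, 0], "slide": [0, 46, 0], "jaw": 0},
    {"dr": [0, 0, 0], "slide": [0, 46, 18], "jaw": 0},
    {"dr": [0, 0, 0], "slide": [0, 46, 18], "jaw": 0},
    {"dr": [0, 0, 0], "slide": [0, 42, 18], "jaw": 0},
    {"dr": [0, 0, 0], "slide": [0, 36, 18], "jaw": 0},
  ],
)

```text
clock: 40.9
position: [420.3, -49.9, 22.2]
ee_rot: [0.749, -0.662, 0.001, -0.001]
contact_force: [0.5, -0.3, -0.2]
gripper_width: 0.0
grasp_force: 0.0
```

```bash
python3 - <<'E'
from fit import *
where()
c,im=shot("wrist","wO"); pickle.dump(c,open("cO.pkl","wb"))
for y in (57,95,157): 
  for k in(0,np.pi):
    q=fit(c,im,(*bd(-42,y,42)[:2],YAW+k),z=42,rng=(8,8,.1)); print(y,"local",(B2@(q[0][:2]-COR)).round(1),(q[0][2]-YAW-k).round(3),q[1])
E
```

```text
tcp [-44.2 192.9] 22.2 F board [-0.3 -0.5] t 40.9
57 local [-41.7  63.5] 0.142 4.56
57 local [-41.9  66.5] 0.101 4.51
95 local [-43.5  95.5] -0.008 3.59
95 local [-43.5  95.5] -0.008 1.52
157 local [-47.7 150. ] 0.086 3.52
157 local [-43.3 156.9] -0.009 2.91
```

>>> step_arm(
  motion=[
    {"dr": [0, 0, 0], "slide": [0, -5, 0], "jaw": 0},
    {"dr": [0, 0, 0], "slide": [0, -10, 0], "jaw": 0},
    {"dr": [0, 0, 0], "slide": [0, -15, 0], "jaw": 0},
    {"dr": [0, 0, 0], "slide": [0, -19, 0], "jaw": 0},
    {"dr": [0, 0, 0], "slide": [0, -22, 0], "jaw": 0},
    {"dr": [0, 0, 0], "slide": [0, -25, 0], "jaw": 0},
    {"dr": [0, 0, 0], "slide": [0, -27, 0], "jaw": 0},
    {"dr": [0, 0, 0], "slide": [0, -29.5, 0], "jaw": 0},
  ],
)

```text
clock: 41.95
position: [446.7, -46.8, 21.0]
ee_rot: [0.749, -0.663, -0.001, 0.002]
contact_force: [-6.7, 1.6, 5.9]
gripper_width: 0.1
grasp_force: 3.3
```

```bash
python3 -c "
from m import *
where()
y=YAW+np.pi/2
rows([(np.array([520,-140,300]),y)])"
```

```text
tcp [-44.4 166.4] 21.0 F board [2.4 6.5] t 41.95
slide [101.4, -60.3, -279.2] drz 0.01
```

Row closed: contact at 166.4 = 4×38 + 14.4. Back off and check from above.

>>> step_arm(
  motion=[
    {"dr": [0, 0, 0], "slide": [0, 6, 0], "jaw": 0},
    {"dr": [0, 0, 0], "slide": [0, 6, -40], "jaw": 0},
    {"dr": [0, 0, 0], "slide": [0, 6, -95], "jaw": 20},
    {"dr": [0, 0, 0], "slide": [20, -5, -145], "jaw": 40},
    {"dr": [0, 0, 0], "slide": [45, -25, -195], "jaw": 40},
    {"dr": [0, 0, 0], "slide": [70, -45, -240], "jaw": 40},
    {"dr": [0, 0, 0], "slide": [100, -60, -279], "jaw": 40},
    {"dr": [0, 0, 0], "slide": [100, -60, -279], "jaw": 40},
  ],
)

```text
clock: 42.95
position: [522.9, -140.0, 303.5]
ee_rot: [0.748, -0.663, 0.004, -0.003]
contact_force: [0.0, 0.5, -0.3]
gripper_width: 39.9
grasp_force: 0.0
```

```bash
python3 - <<'E'
from fit import *
where()
c,im=shot("wrist","wP"); pickle.dump(c,open("cP.pkl","wb"))
for y in (19,57,95,133): 
  b=min((fit(c,im,(*bd(-42,y,42)[:2],YAW+k),z=42,rng=(8,6,.1))+(k,) for k in (0,np.pi)),key=lambda t:t[1])
  print(y,"local",(B2@(b[0][:2]-COR)).round(1),(b[0][2]-YAW-b[2]).round(3),b[1])
rows([(knob(0.03,56),kyaw(0.03))])
print(proj(c,[knob(p,82,110) for p in (0,.1)]))
v=cv2.resize(im[0:340,100:520],(741,600),interpolation=cv2.INTER_CUBIC); cv2.imwrite("pics/last.png",v)
E
```

```text
tcp [-146.   101.9] 303.5 F board [ 0.5 -0.1] t 42.95
19 local [-42.   19.5] -0.002 0.73
57 local [-39.4  57.6] 0.02 0.54
95 local [-43.5  94.5] -0.034 0.6
133 local [-43.1 132.4] -0.005 0.42
slide [39.8, 80.0, 244.8] drz 9.17
[[410.44780277 161.69940368]
 [407.61465886 150.32741625]]
```

```bash
python3 - <<'E'
from m import *
c=pickle.load(open("cP.pkl","rb")); g=cv2.imread("pics/wP.png",0)
k=cv2.HoughCircles(cv2.GaussianBlur(g,(3,3),0)[110:215,350:470],cv2.HOUGH_GRADIENT,1,15,param1=100,param2=9,minRadius=9,maxRadius=15)
for u,v,r in k[0][:4]:
    p=plane(c,[(u+350,v+110)],82)[0][:2]; d=p-PIV; print((u+350,v+110,r),"r",np.linalg.norm(d).round(1),"phi",((np.arctan2(d[1],d[0])-YAW-np.pi/2-.26+np.pi)%(2*np.pi)-np.pi).round(3))
E
```

```text
(np.float32(409.5), np.float32(160.5), np.float32(11.0)) r 109.4 phi 0.012
(np.float32(395.5), np.float32(135.5), np.float32(9.6)) r 104.8 phi 0.261
(np.float32(363.5), np.float32(203.5), np.float32(9.6)) r 64.7 phi -0.446
```

>>> step_arm(
  motion=[
    {"dr": [0, 0, 1.2], "slide": [8, 16, 25], "jaw": 40},
    {"dr": [0, 0, 2.4], "slide": [16, 32, 50], "jaw": 40},
    {"dr": [0, 0, 3.6], "slide": [24, 48, 75], "jaw": 40},
    {"dr": [0, 0, 4.8], "slide": [32, 64, 100], "jaw": 40},
    {"dr": [0, 0, 6], "slide": [40, 80, 125], "jaw": 40},
    {"dr": [0, 0, 7.2], "slide": [40, 80, 140], "jaw": 40},
    {"dr": [0, 0, 8.4], "slide": [40, 80, 140], "jaw": 40},
    {"dr": [0, 0, 9.2], "slide": [40, 80, 140], "jaw": 40},
  ],
)

```text
clock: 44.0
position: [444.2, -187.1, 158.8]
ee_rot: [-0.201, 0.98, 0.001, -0.001]
contact_force: [0.1, 0.2, 0.7]
gripper_width: 39.9
grasp_force: 0.0
```

```bash
python3 - <<'E'
from m import *
rows([(knob(0.03,56),kyaw(0.03))])
E
```

```text
slide [-2.7, -2.1, 102.8] drz -0.04
```

Knob found at phi 0.012, radius 109.4: the lever is open. Descend onto it.

>>> step_arm(
  motion=[
    {"dr": [0, 0, 0], "slide": [-2.5, -2, 30], "jaw": 40},
    {"dr": [0, 0, 0], "slide": [-2.5, -2, 60], "jaw": 40},
    {"dr": [0, 0, 0], "slide": [-2.5, -2, 85], "jaw": 40},
    {"dr": [0, 0, 0], "slide": [-2.5, -2, 100], "jaw": 40},
    {"dr": [0, 0, 0], "slide": [-2.5, -2, 100], "jaw": 30},
    {"dr": [0, 0, 0], "slide": [-2.5, -2, 100], "jaw": 30},
    {"dr": [0, 0, 0], "slide": [-2.5, -2, 100], "jaw": 30},
    {"dr": [0, 0, 0], "slide": [-2.5, -2, 100], "jaw": 30},
  ],
)

```text
clock: 45.0
position: [449.1, -188.7, 60.9]
ee_rot: [-0.203, 0.979, -0.0, 0.001]
contact_force: [0.1, -0.2, 0.4]
gripper_width: 30.2
grasp_force: 0.0
```

```bash
python3 - <<'E'
from h import *
rows([(knob(p,58),kyaw(p)) for p in np.linspace(0.03,.9,9)[1:]])
E
```

```text
slide [0.8, -10.6, 2.9] drz -0.79
slide [-1.2, -22.5, 2.9] drz -1.57
slide [-4.5, -34.1, 2.9] drz -2.35
slide [-9.0, -45.3, 2.9] drz -3.13
slide [-14.7, -56.0, 2.9] drz -3.91
slide [-21.5, -65.9, 3.0] drz -4.69
slide [-29.3, -75.1, 3.0] drz -5.46
slide [-38.1, -83.3, 3.0] drz -6.24
```

>>> step_arm(
  motion=[
    {"dr": [0, 0, -0.8], "slide": [0.8, -10.5, 1], "jaw": 30},
    {"dr": [0, 0, -1.6], "slide": [-1.2, -22.5, 1], "jaw": 30},
    {"dr": [0, 0, -2.4], "slide": [-4.5, -34, 1], "jaw": 30},
    {"dr": [0, 0, -3.1], "slide": [-9, -45, 1], "jaw": 30},
    {"dr": [0, 0, -3.9], "slide": [-14.7, -56, 1], "jaw": 30},
    {"dr": [0, 0, -4.7], "slide": [-21.5, -66, 1], "jaw": 30},
    {"dr": [0, 0, -5.5], "slide": [-29, -75, 1], "jaw": 30},
    {"dr": [0, 0, -6.2], "slide": [-38, -83, 1], "jaw": 30},
  ],
)

```text
clock: 46.0
position: [513.3, -249.6, 59.3]
ee_rot: [-0.596, 0.803, 0.003, -0.003]
contact_force: [-6.0, 0.2, 5.5]
gripper_width: 30.0
grasp_force: 3.2
```

```bash
python3 - <<'E'
from h import *
s=arm.read_state();d=s["position"][:2]-PIV;print("tcp phi",(np.arctan2(d[1],d[0])%(2*np.pi)-YAW-np.pi/2-.26).round(3),s["contact_force"])
rows([(knob(p,58),kyaw(p)) for p in np.linspace(.9,1.18,5)[1:]])
E
```

```text
tcp phi 0.865 [-5.99059955  0.21552581  5.46165612]
slide [-1.0, -11.6, 1.2] drz -0.53
slide [-1.8, -19.4, 1.1] drz -1.03
slide [-3.2, -27.0, 1.1] drz -1.53
slide [-5.1, -34.5, 1.0] drz -2.03
```

>>> step_arm(
  motion=[
    {"dr": [0, 0, -0.5], "slide": [-0.5, -8, 0], "jaw": 30},
    {"dr": [0, 0, -0.8], "slide": [-1, -13, 0], "jaw": 30},
    {"dr": [0, 0, -1], "slide": [-1.8, -19, 0], "jaw": 30},
    {"dr": [0, 0, -1.5], "slide": [-3.2, -27, 0], "jaw": 30},
    {"dr": [0, 0, -2], "slide": [-5, -34.5, 0], "jaw": 30},
    {"dr": [0, 0, -2], "slide": [-5, -34.5, 0], "jaw": 30},
    {"dr": [0, 0, -2], "slide": [-5, -34.5, 0], "jaw": 30},
    {"dr": [0, 0, -2], "slide": [-5, -34.5, 0], "jaw": 30},
  ],
)

```text
clock: 47.0
position: [548.4, -255.7, 59.2]
ee_rot: [-0.701, 0.713, 0.002, -0.002]
contact_force: [-4.4, -3.0, 1.5]
gripper_width: 30.7
grasp_force: 2.2
```

```bash
python3 - <<'E'
from h import *
s=arm.read_state();d=s["position"][:2]-PIV;print("tcp phi",(np.arctan2(d[1],d[0])%(2*np.pi)-YAW-np.pi/2-.26).round(3),s["contact_force"])
E
```

```text
tcp phi 1.185 [-4.41481223 -3.02313281  1.45590439]
```

>>> step_arm(
  motion=[
    {"dr": [0, 0, -2], "slide": [0, 2, 0], "jaw": 42},
    {"dr": [0, 0, -2], "slide": [0, 2, 0], "jaw": 42},
    {"dr": [0, 0, -2], "slide": [0, 2, 0], "jaw": 42},
    {"dr": [0, 0, -2], "slide": [0, 2, -40], "jaw": 42},
    {"dr": [0, 0, -2], "slide": [0, 2, -90], "jaw": 42},
    {"dr": [0, 0, -2], "slide": [-20, 2, -140], "jaw": 42},
    {"dr": [0, 0, -2], "slide": [-60, 2, -190], "jaw": 42},
    {"dr": [0, 0, -2], "slide": [-90, 2, -240], "jaw": 42},
  ],
)

```text
clock: 48.0
position: [550.2, -164.0, 301.0]
ee_rot: [0.793, -0.609, -0.0, -0.0]
contact_force: [1.9, -0.5, -0.1]
gripper_width: 41.7
grasp_force: 0.0
```

```bash
python3 - <<'E'
from fit import *
where()
rows([(np.array([520,-140,300]),YAW+np.pi/2)])
E
```

```text
tcp [-173.1   77.7] 301.0 F board [-0.7 -1.8] t 48.0
slide [-31.0, 23.0, 1.0] drz 1.0
```

>>> step_arm(
  motion=[
    {"dr": [0, 0, 1], "slide": [-31, 23, 1], "jaw": 42},
    {"dr": [0, 0, 1], "slide": [-31, 23, 1], "jaw": 42},
    {"dr": [0, 0, 1], "slide": [-31, 23, 1], "jaw": 42},
    {"dr": [0, 0, 1], "slide": [-31, 23, 1], "jaw": 42},
    {"dr": [0, 0, 1], "slide": [-31, 23, 1], "jaw": 42},
    {"dr": [0, 0, 1], "slide": [-31, 23, 1], "jaw": 42},
    {"dr": [0, 0, 1], "slide": [-31, 23, 1], "jaw": 42},
    {"dr": [0, 0, 1], "slide": [-31, 23, 1], "jaw": 42},
  ],
)

```text
clock: 49.0
position: [520.4, -141.2, 298.3]
ee_rot: [0.749, -0.663, -0.0, 0.0]
contact_force: [0.2, 0.5, -0.5]
gripper_width: 42.1
grasp_force: 0.0
```

```bash
python3 - <<'E'
from fit import *
where()
c,im=shot("wrist","wQ"); pickle.dump(c,open("cQ.pkl","wb"))
for y in (19,57,95,133): 
  b=min((fit(c,im,(*bd(-41,y,42)[:2],YAW+k),z=42,rng=(6,6,.1))+(k,) for k in (0,np.pi)),key=lambda t:t[1])
  print(y,"local",(B2@(b[0][:2]-COR)).round(1),(b[0][2]-YAW-b[2]).round(3),b[1])
u,v=proj(c,[bd(-90,75,36)])[0].astype(int); print(u,v)
x0,y0=u-130,v-90
cv2.imwrite("pics/last.png",cv2.resize(im[y0:y0+200,x0:x0+265],None,fx=3,fy=3,interpolation=cv2.INTER_CUBIC)); print(x0,y0)
E
```

```text
tcp [-146.9  104.5] 298.3 F board [ 0.5 -0.3] t 49.0
19 local [-39.7  19.5] -0.026 0.89
57 local [-39.3  57.4] 0.04 0.67
95 local [-39.3  94. ] -0.028 0.44
133 local [-39.3 132.5] -0.013 0.39
295 240
165 150
```

View pics/last.png

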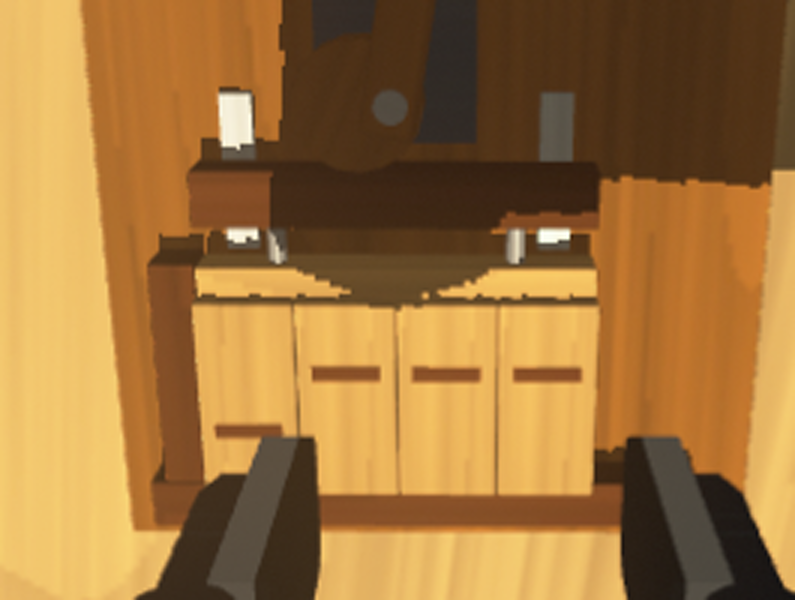

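The row is tight, square, against fence and stop, with the pad on it (pad front edge crop y≈300, jaw front edge y≈228). Checking the compression from the lever angle and the jaw–pad spacing.

```bash
python3 - <<'E'
from m import *
def hough(n):
    c=pickle.load(open(f"c{n}.pkl","rb")); g=cv2.imread(f"pics/w{n}.png",0)
    e=proj(c,[knob(1.15,82,110)])[0] if n=="Q" else proj(c,[knob(1.745,82,110)])[0]
    u0,v0=np.maximum(e-45,0).astype(int)
    k=cv2.HoughCircles(cv2.GaussianBlur(g,(3,3),0)[v0:v0+90,u0:u0+90],cv2.HOUGH_GRADIENT,1,10,param1=70,param2=8,minRadius=9,maxRadius=15)
    for u,v,r in (k[0][:4] if k is not None else []):
        d=plane(c,[(u+u0,v+v0)],82)[0][:2]-PIV; print(n,e.round(),(u+u0,v+v0,r),"r",np.linalg.norm(d).round(1),"phi",((np.arctan2(d[1],d[0])-YAW-np.pi/2-.26)%(2*np.pi)).round(3))
hough("Q");hough("B")
for n in "BPQ":
    c=pickle.load(open(f"c{n}.pkl","rb")); im=cv2.imread(f"pics/w{n}.png",0).astype(int)
    for y in(20,130):
        xs=np.arange(-140,-60,1.); uv=proj(c,[bd(x,y,36) for x in xs]).astype(np.float32)
        p=cv2.remap(im.astype(np.float32),uv[:,:1],uv[:,1:],cv2.INTER_LINEAR)[:,0]
        d=np.diff(p); print(n,y,[(int(xs[i]),int(d[i])) for i in range(len(d)) if abs(d[i])>9])
E
```

```text
Q [311.  69.] (np.float64(309.5), np.float64(68.5), np.float32(13.0)) r 110.4 phi 1.159
B [234.  84.] (np.float64(231.5), np.float64(82.5), np.float32(11.0)) r 111.8 phi 1.76
B [234.  84.] (np.float64(244.5), np.float64(66.5), np.float32(10.6)) r 119.1 phi 1.619
B [234.  84.] (np.float64(242.5), np.float64(118.5), np.float32(13.2)) r 81.3 phi 1.843
B 20 [(-132, -27), (-131, -117), (-127, -14), (-126, -18), (-125, -9), (-122, 17), (-121, 10), (-102, 23), (-101, 49), (-100, 33), (-99, -65), (-98, -13), (-97, -36), (-96, -15), (-83, 28), (-82, 45), (-81, 35), (-71, -27), (-70, -36)]
B 130 [(-127, -10), (-126, -22), (-125, -16), (-114, 18), (-113, 25), (-102, 31), (-101, 54), (-100, 30), (-99, -45), (-98, -30), (-97, -18), (-96, -33), (-95, -17), (-83, 33), (-82, 53), (-81, 39), (-71, -28), (-70, -25), (-69, -10)]
P 20 [(-121, 35), (-120, 61), (-119, 47), (-112, -46), (-111, -94), (-102, 39), (-101, 52), (-100, 12), (-91, -25), (-90, -57), (-89, -27), (-81, 18), (-80, 34), (-79, 36), (-78, 16)]
P 130 [(-121, 45), (-120, 79), (-119, 64), (-118, 16), (-112, -69), (-111, -82), (-103, 10), (-102, 40), (-101, 59), (-100, 15), (-90, -43), (-89, -97), (-83, 9), (-82, 31), (-81, 50), (-80, 23)]
Q 20 [(-138, -32), (-137, -63), (-136, -45), (-133, -19), (-132, -13), (-129, 15), (-128, 12), (-109, 11), (-108, 40), (-107, 60), (-106, 38), (-103, -13), (-102, -79), (-101, -53), (-100, -9), (-99, -14), (-97, 10), (-93, 17), (-92, 41), (-91, 47), (-82, -13), (-81, -50), (-80, -48), (-78, 31), (-77, 40), (-76, 19)]
Q 130 [(-133, -17), (-132, -29), (-114, 18), (-113, 21), (-108, 51), (-107, 67), (-106, 36), (-103, -9), (-102, -108), (-101, -43), (-99, -11), (-93, 21), (-92, 46), (-91, 50), (-90, 10), (-82, -12), (-81, -67), (-80, -40), (-78, 29), (-77, 54), (-76, 24)]
```

Spacing shrank from 30.5 to 26.3 mm, so the springs are compressed about 4.1 mm; the lever angle of 1.16 rad gives about 3.7 mm. Handing in.

```bash
python3 -c "
from bench import arm
print(arm.job_done())"
```

```text
the job is handed in; nothing more can be done
None
```

Job handed in: all four plane bodies are in one tight row against the fence and side stop, clamped with the pad's springs taken up by about 4 mm. I never touched the bench plane, wax jar and mallet, though I did not re-measure them; the judge returned no verdict.

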